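# Shut the fan plate of a chilled case and tighten its captive bolts

## Robot

A 6-joint arm with a two-finger parallel gripper is mounted at the origin on the work surface. World frame = base frame: x ahead of the robot, y to its left, z up, the work surface at z = 0. Lengths are in m, angles in rad, forces in N, time in s.
With the tool pointing down it reaches from about 0.35 to 0.8 m from the base axis. Payload 7.3 kg.
Tool frame: the origin (TCP) lies midway between the tips of the shut fingers; the grasp point (between the pads) lies 19 mm behind it; z points along the fingers, y is the direction in which the jaws open and shut (so a half turn about z gives the same grasp; the last joint's range is limited). The gripper opens to 85 mm and grips with 20 to 120 N. Pads are 22 mm wide; open, the fingers measure 114 mm over their backs; the gripper's body (76 mm by 85 mm) begins 54 mm behind the grasp point. The pads swing forward as they close: fully open they stand 13 mm farther back than shut.
Start: joints at [1.198, 0.342, 1.524, -0, 1.275, -0.146], TCP at [0.118, 0.512, 0.203] pointing down, gripper open.
Joint ranges: [-2.53, 2.53], [-0.77, 2.02], [0.04, 2.7], [-1, 4.14], [0.28, 2.66], [-3.11, 3.11]. Speed limits (rad/s): [2.57, 2.57, 3.14, 3.14, 3.14, 3.14].

## Interface

Orientations are given as a unit quaternion [w, x, y, z].
In Python, from plant import bot gives the robot as it stands.
- The arm moves only by the tool jog_arm, never from a script. Its argument "increments" is a list of rows, each a list of 7 numbers: the opening, from -1 (shut) to 1 (fully open), then the shift along the world's x, y, z in mm, then the turn, a rotation vector about the world's x, y, z in rad. In form: [[fingers, x, y, z, wx, wy, wz], ...]. A call has 1 to 5 rows; each row is the pose to reach, as a shift and turn from the pose commanded when the call began; what a row does not reach only later rows make up. A row lasts 1/12 s, in which the tool goes at most 41.7 mm and 7.16 degrees, less where a joint would pass 70% of its speed; a pose out of reach is approached as far as the arm can. A call with a gripper value outside its range is refused whole. The fingers move at their own pace and stop on an object; "grip_force" is the grip in N (left out, the last holds). Time passes only in rows, so rows that repeat a pose let the fingers close. It gives the time, the measured TCP pose, the force and the opening at its end, in the units of the state.
- bot.read_state(): the state, without advancing time (a new reading comes with each control period).
- bot.grab_frame(name): name is "side" or "top" or "wrist"; returns a dict with "image" (384x512x3 uint8, red, green, blue), "fx", "fy", "cx", "cy" (pixels), "rvec" (rotation vector, rad) and "tvec" (3), from world to camera coordinates, as OpenCV has them. Camera axes: x right, y down, z forward; pixel columns grow to the right and rows downward; lengths in m; the calibration is good to about 2 mm. A picture is of the moment at which its call begins. There is no depth.
- bot.close_job(): hands the job in, once; it reports no verdict.
The state is a dict: "time_s": time; "q": joint angles; "joint_vel": joint speeds; "joint_efforts": joint torques, N m; "tcp_pos": TCP position; "tcp_rot": TCP orientation; "ft_force": force on the tool from outside, world axes, zero at the start; "torque": the same for the moment, N m; "grip_width": finger opening in m.
Only numpy, scipy, OpenCV 4.12 (cv2) and the standard library are available. Lean on these libraries where they do the work, as an engineer would, in place of code of your own. Each camera call takes 0.05 s, during which the arm holds its last target.

## Task

The fan box of the chilled case has been cleaned: take the tub of paste out of it and stand it upright on the deck clear of the box, swing the fan plate fully shut, then tighten the four captive bolt knobs clockwise, each to its end stop. Tighten crosswise, as for any gasketed cover: one knob and then the one diagonally opposite fully home before you finish either of the other two. Leave the groceries and the brush round the box where they are.

Things in the scene. Friction and masses are not known exactly. Their poses are not given: they have to be found in the camera images.
- plenum: the fan box: open-topped aluminium box, 220 deep (x) x 280 wide (y) x 57 high, fixed to the deck. Four bolt knobs stand near the corners of its lid. Origin: centre of its underside, on the deck; x points away from the robot to the hinged side, y to the left. Walls and floor 4 thick, 12 mm foot flanges left and right, 4 mm high.
- fan_plate (a joint): opening angle of the fan plate, the lid of the box: 0 shut flat on the box (its top face then 60 mm above the deck), grows as the free edge rises, limit 1.4; starts between 1.1 and 1.3. A stiff hinge holds it at any angle; pushing it shut at the free edge takes up to about 6 N.
- fan_plate_lip (a point): middle of the free edge of the fan plate (aluminium sheet, 214 mm from hinge line to free edge, 280 wide, 3 thick), level with its top face and 212.5 mm from the hinge line. A lip 70 mm wide, 3 thick stands 17 mm up from the top face along the middle of this edge. Axes as the plate's: x from the free edge towards the hinge, y along the hinge line to the left, z out of the top face.
- fan_plate_hinge (a point): the hinge line of the fan plate, mid-width, 105 mm behind the middle of the box, level with its top face when shut; same axes as the free edge's point. The plate turns about a line along y, 3 mm under this point. In the plate's centre, 105 mm from this line, a round fan guard 125 mm across rises 16 mm off the top face; the 40 mm between it and the lip are bare.
- knob_near_left (a joint): turning of the near left (free-edge side, +y side) bolt knob: 0 as unscrewed, grows clockwise as seen on the plate's top, hard end stop (bolt tight) at 2.4 rad; starts between 1.0 and 1.85. Light friction, about 0.07 N m. At any value the bar points pi/2 + 2.4 - value from the plate's x axis, counter-clockwise; so at the end stop it lies along the hinge line.
- knob_near_left_grip (a point): middle of the bar of the near left (free-edge side, +y side) bolt knob, on its turning axis, 20 mm above the plate's top face. The black bar is 40 mm long (this point's x axis), 11 mm wide (its y), 21 mm high, its top 10.5 mm above this point; z points out of the plate. Under the bar is a round foot 21 mm across.
- knob_near_right (a joint): turning of the near right (free-edge side, -y side) bolt knob: 0 as unscrewed, grows clockwise as seen on the plate's top, hard end stop (bolt tight) at 2.4 rad; starts between 1.0 and 1.85. Light friction, about 0.07 N m. At any value the bar points pi/2 + 2.4 - value from the plate's x axis, counter-clockwise; so at the end stop it lies along the hinge line.
- knob_near_right_grip (a point): middle of the bar of the near right (free-edge side, -y side) bolt knob, on its turning axis, 20 mm above the plate's top face. The black bar is 40 mm long (this point's x axis), 11 mm wide (its y), 21 mm high, its top 10.5 mm above this point; z points out of the plate. Under the bar is a round foot 21 mm across.
- knob_far_left (a joint): turning of the far left (hinge side, +y side) bolt knob: 0 as unscrewed, grows clockwise as seen on the plate's top, hard end stop (bolt tight) at 2.4 rad; starts between 1.0 and 1.85. Light friction, about 0.07 N m. At any value the bar points pi/2 + 2.4 - value from the plate's x axis, counter-clockwise; so at the end stop it lies along the hinge line.
- knob_far_left_grip (a point): middle of the bar of the far left (hinge side, +y side) bolt knob, on its turning axis, 20 mm above the plate's top face. The black bar is 40 mm long (this point's x axis), 11 mm wide (its y), 21 mm high, its top 10.5 mm above this point; z points out of the plate. Under the bar is a round foot 21 mm across.
- knob_far_right (a joint): turning of the far right (hinge side, -y side) bolt knob: 0 as unscrewed, grows clockwise as seen on the plate's top, hard end stop (bolt tight) at 2.4 rad; starts between 1.0 and 1.85. Light friction, about 0.07 N m. At any value the bar points pi/2 + 2.4 - value from the plate's x axis, counter-clockwise; so at the end stop it lies along the hinge line.
- knob_far_right_grip (a point): middle of the bar of the far right (hinge side, -y side) bolt knob, on its turning axis, 20 mm above the plate's top face. The black bar is 40 mm long (this point's x axis), 11 mm wide (its y), 21 mm high, its top 10.5 mm above this point; z points out of the plate. Under the bar is a round foot 21 mm across.
- paste_tub: the cleaner's tub of paste: round, grey with a pale band and a black lid, 56 across (lid 53 across, 20 high), 90 high, about 0.2 kg. At the start it stands in the open fan box near its front wall, on the box's floor 4 mm above the deck, so it stands 37 mm out of the box. Origin under its centre; z up.
- milk_carton: bystander, loose: gable-topped carton 70 x 70 x 205 high, beside the box on its left; origin under its centre
- cream_bottle: bystander, loose: bottle 68 across, 200 high, beside the box on its right; origin under its centre
- egg_carton: bystander, loose: pale green six-egg carton 105 (x) x 152 (y) x 69 high, behind the hinge side of the box; origin under its centre
- yoghurt_pot: bystander, loose: white pot 72 across, 100 high, close to the box's left side; origin under its centre
- tin: bystander, loose: tin 74 across, 108 high, close to the box's right side; origin under its centre
- brush: bystander, loose: wooden cleaning brush 205 long (y), 30 wide, 40 high, lying bristles down in front of the box; origin under the joint of head and handle
- curd_tub: bystander, loose: low white tub 90 across, 60 high, behind the hinge side of the box; origin under its centre
There are look-alikes about, which are no part of the job. Of the things that look like the paste_tub, take the one that is farthest to the robot's right at the start.

How it is judged:
By the outcome, as a careful person would: the job done as asked, in the order asked, and still so for the second after the job is handed in, with the robot touching nothing.
It also fails if it takes over 72 s, if anything falls off the work surface, if the arm or the gripper's body presses on something with over 40 N, if the wrist force passes 120 N, or if a joint passes its speed limit or range.

## Working session

There is one attempt and no reset: what is moved stays moved. The work goes in short steps, Python scripts to look and compute and a tool call to move; the robot and the scene stay as the last step left them, time stands still between calls to the robot, and variables do not carry over. Pictures are saved under pics/ and viewed, and the job is handed in when it is done.

Besides the shell and the picture viewer there is one more tool, called after "Emit:" in YAML: its name, and indented under it one key for each argument. jog_arm: Moves the arm, as the interface text tells. Its arguments: {"type":"object","properties":{"increments":{"type":"array"},"grip_force":{"type":"number"}},"required":["increments"]}

```bash
mkdir -p pics; ls
python3 - <<'E'
from plant import bot
import cv2
s=bot.read_state(); print(s)
for n in ["side","top","wrist"]:
    f=bot.grab_frame(n); cv2.imwrite(f"pics/{n}0.png",f["image"][:,:,::-1]); print(n,f["fx"],f["cx"],f["cy"],f["rvec"],f["tvec"])
E
```

```text
pics
{'time_s': 0.0, 'q': array([ 1.19801029e+00,  3.42741540e-01,  1.52504978e+00,  3.59746553e-05,
        1.27540854e+00, -1.46011212e-01]), 'joint_vel': array([ 0.00213332, -0.00168755, -0.00040924, -0.00077028,  0.00047122,
       -0.00050967]), 'joint_efforts': array([-2.23122617e-03, -4.33686697e+01, -2.46006596e+01, -3.60199356e-04,
        8.09060497e-03,  9.11840118e-06]), 'tcp_pos': array([0.11784153, 0.51113014, 0.2026048 ]), 'tcp_rot': array([-2.22752499e-04,  1.13149783e-01,  9.93577617e-01, -7.72306506e-04]), 'ft_force': array([-0.1454446 ,  0.38309734, -0.30691954]), 'torque': array([-0.0400921 , -0.06117003,  0.02176437]), 'grip_width': 0.08519074715301682}
side 494.1949208988764 248.5575959694736 195.4764976590993 [ 2.05262437 -0.43393606  0.22520872] [-0.49093761  0.22832952  0.99555879]
top 427.9625046337383 250.28795131754424 181.91590269779763 [ 2.19751159 -2.1690741   0.10754277] [0.01780859 0.56118354 1.09132851]
wrist 281.30945495960884 253.06597359906263 192.66404609250026 [-2.27021949 -1.80403425 -0.2661013 ] [-0.5232451  -0.03759574  0.37973845]
```

View pics/side0.png

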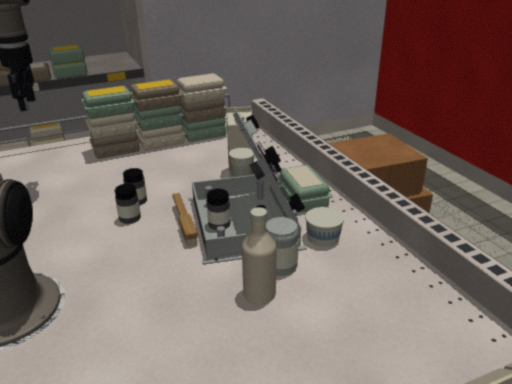

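View pics/top0.png

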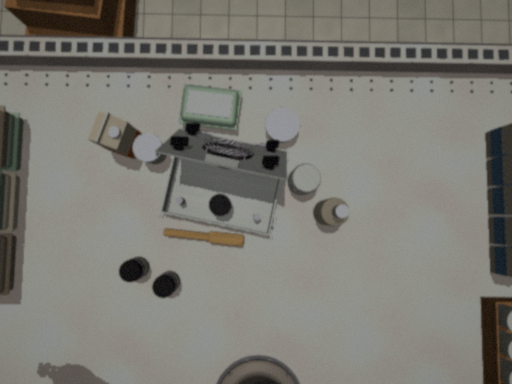

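View pics/wrist0.png

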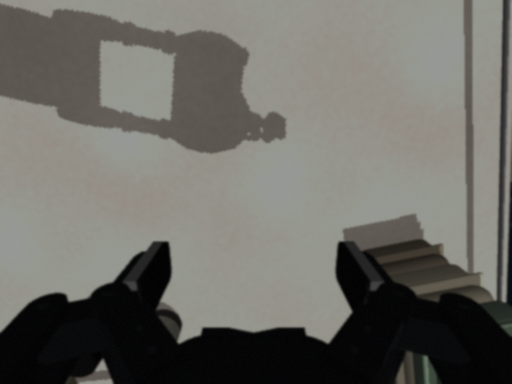

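Three things look like the tub in the top view: (132,270), (165,285) and (220,205). Robot-right is image-right (-y), so (220,205) is the one: it's farthest right and it also stands in the box. I'll confirm this in an enlarged crop and mark out the box.

```bash
cat > h.py <<'E'
import numpy as np, cv2
from plant import bot
def cam(f):
    R=cv2.Rodrigues(np.array(f["rvec"],float))[0]; return R,np.array(f["tvec"],float).ravel()
def onplane(f,u,v,z):
    R,t=cam(f); d=R.T@np.array([(u-f["cx"])/f["fx"],(v-f["cy"])/f["fy"],1]); c=-R.T@t
    return c+d*(z-c[2])/d[2]
def proj(f,P):
    R,t=cam(f); p=R@np.array(P,float)+t; return np.array([f["fx"]*p[0]/p[2]+f["cx"],f["fy"]*p[1]/p[2]+f["cy"]])
def tri(fs,uvs):
    A=np.zeros((3,3));b=np.zeros(3)
    for f,(u,v) in zip(fs,uvs):
        R,t=cam(f); d=R.T@np.array([(u-f["cx"])/f["fx"],(v-f["cy"])/f["fy"],1]);d/=np.linalg.norm(d); c=-R.T@t
        M=np.eye(3)-np.outer(d,d);A+=M;b+=M@c
    return np.linalg.solve(A,b)
def save(f,name,x0,y0,x1,y1,s):
    cv2.imwrite("pics/"+name,cv2.resize(np.ascontiguousarray(f["image"][y0:y1,x0:x1,::-1]),None,fx=s,fy=s,interpolation=cv2.INTER_CUBIC))
E
python3 - <<'E'
from h import *
f=bot.grab_frame("top"); save(f,"topz.png",150,110,310,250,5)
g=bot.grab_frame("side"); save(g,"sidez.png",180,110,340,270,3.7)
for nm,k in(("top",f),("side",g)):
    R,t=cam(k); print(nm,-R.T@t)
E
```

```text
top [0.46500515 0.03834846 1.13513948]
side [ 0.16714137 -0.88894484  0.68273878]
```

View pics/topz.png

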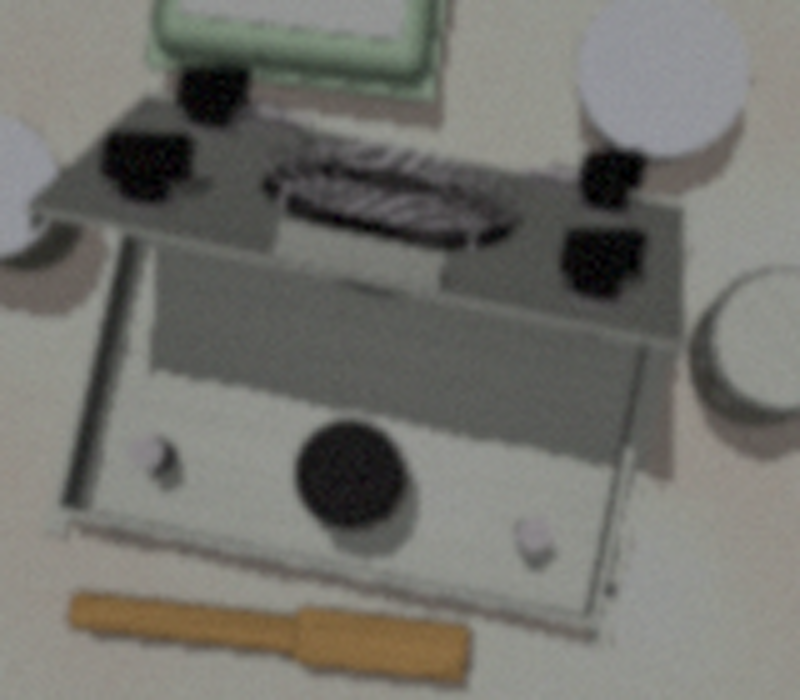

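View pics/sidez.png

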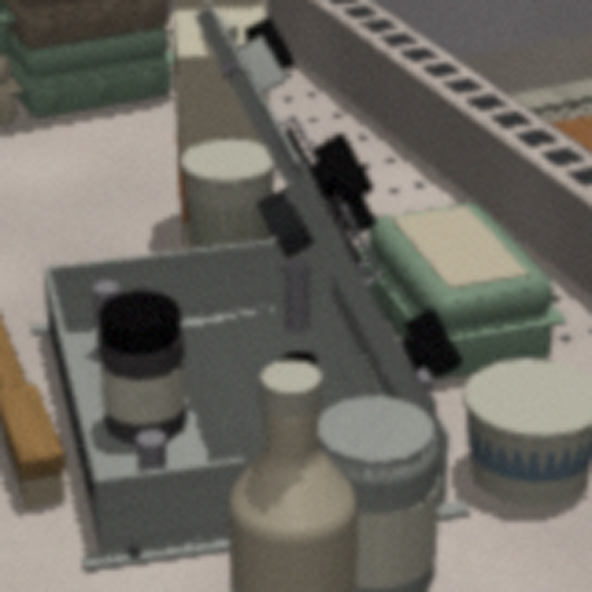

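The enlarged crop shows the tub at crop (350,473), top px (220,205), inside the box, so that's confirmed. The other two stand on open deck. Next I'll fit the box pose and the lid angle from the corner pixels.

Run:
```python
from h import *
from scipy.optimize import least_squares
f=bot.grab_frame("top"); g=bot.grab_frame("side")
im=f["image"].astype(int)
# tub lid
m=(im.sum(2)<110).astype(np.uint8)
n,l,st,ce=cv2.connectedComponentsWithStats(m)
for i in range(1,n):
    if st[i,4]>40 and 80<ce[i][1]<300: print(st[i],ce[i],onplane(f,*ce[i],0.094)[:2])
T=lambda x,y:(150+x/5-.4,110+y/5-.4); S=lambda x,y:(180+x/3.7-.4,110+y/3.7-.4)
obs=[(f,T(68,512),'b',(-.110,.140,.057)),(f,T(592,620),'b',(-.110,-.140,.057)),
(f,T(37,216),'p',(.214,.140,0)),(f,T(682,342),'p',(.214,-.140,0)),
(g,S(48,270),'b',(-.110,.140,.057)),(g,S(100,475),'b',(-.110,-.140,.057)),
(g,S(205,12),'p',(.214,.140,0))]
def W(p,k,P):
    x,y,a,th=p
    if k=='p':
        s,yy,h=P; h=h+.003
        P=(.105-s*np.cos(th)-(-h*np.sin(th))*-1*-1 if 0 else .105-s*np.cos(th)+h*np.sin(th),yy,.057+s*np.sin(th)+h*np.cos(th))
    c,s_=np.cos(a),np.sin(a)
    return (x+c*P[0]-s_*P[1],y+s_*P[0]+c*P[1],P[2])
r=lambda p:np.concatenate([proj(k,W(p,t,P))-np.array(uv) for k,uv,t,P in obs])
s=least_squares(r,[.5,.1,-.2,1.2],loss='soft_l1'); print(s.x, r(s.x).round(1).reshape(-1,2))
```

```text
[  2 113   7  54 179] [  4.99441341 139.32402235] [0.6512181  0.62691645]
[186 123  14  12 135] [192.23703704 128.28888889] [0.68554896 0.17065372]
[490 129  13  57 485] [496.51752577 156.69278351] [ 0.62574181 -0.58221502]
[171 137  17  14 190] [179.07894737 142.42631579] [0.64983297 0.20206534]
[266 141  13  11 107] [271.62616822 145.43925234] [ 0.64569608 -0.02545405]
[208 150  26   8  46] [218.89130435 153.69565217] [0.62330872 0.10385002]
[262 156  17  14 177] [269.90960452 161.49717514] [ 0.60579737 -0.02156575]
[492 187  12  27 226] [498.07079646 200.5619469 ] [ 0.51724256 -0.58200611]
[210 195  21  20 309] [219.66990291 204.7605178 ] [0.49817232 0.09961293]
[493 218  12  26 250] [499.104 230.156] [ 0.445123   -0.58183133]
[494 247  13  28 248] [500.26209677 260.14919355] [ 0.37289882 -0.58192709]
[120 260  24  21 386] [131.53367876 270.16321244] [0.3392521  0.30723505]
[ 10 264   4  24  46] [ 11.41304348 275.45652174] [0.32371769 0.59165276]
[153 275  24  22 370] [164.33513514 285.41351351] [0.30423186 0.22794543]
[ 0.56170266  0.09235483 -0.18695074  1.11041295] [[-3.  -0.1]
 [ 1.7  0.5]
 [-2.3 -0.3]
 [ 0.6  1.2]
 [ 0.1 -0.1]
 [ 1.4  2.7]
 [ 0.1 -3.2]]
```

Run:
```python
from h import *
p=[ 0.5617,0.0924,-0.18695,1.1104]
def W(P,plate=0):
    x,y,a,th=p
    if plate:
        s,yy,h=P; h+=.003
        P=(.105-s*np.cos(th)+h*np.sin(th),yy,.057+s*np.sin(th)+h*np.cos(th))
    c,s_=np.cos(a),np.sin(a)
    return (x+c*P[0]-s_*P[1],y+s_*P[0]+c*P[1],P[2])
for n,x0,y0,x1,y1,s in(("top",150,110,310,250,5),("side",180,110,340,270,3.7)):
    f=bot.grab_frame(n); im=cv2.resize(np.ascontiguousarray(f["image"][y0:y1,x0:x1,::-1]),None,fx=s,fy=s,interpolation=cv2.INTER_CUBIC)
    def poly(Ps,col):
        q=np.array([(proj(f,P)+.5-[x0,y0])*s for P in Ps]).round().astype(int); cv2.polylines(im,[q],True,col,1)
    poly([W((a*.11,b*.14,.057)) for a,b in((-1,1),(-1,-1),(1,-1),(1,1))],(0,0,255))
    poly([W((a*.11,b*.14,.0)) for a,b in((-1,1),(-1,-1),(1,-1),(1,1))],(0,255,255))
    poly([W(q,1) for q in((0,.14,0),(0,-.14,0),(.214,-.14,0),(.214,.14,0))],(0,255,0))
    cv2.imwrite(f"pics/ov_{n}.png",im)
```

```text
(no output)
```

View pics/ov_top.png

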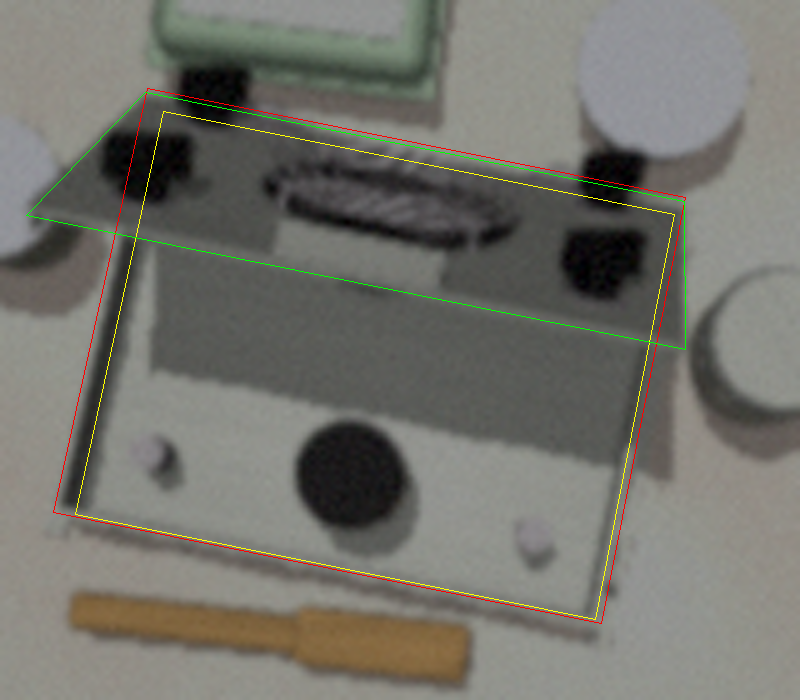

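View pics/ov_side.png

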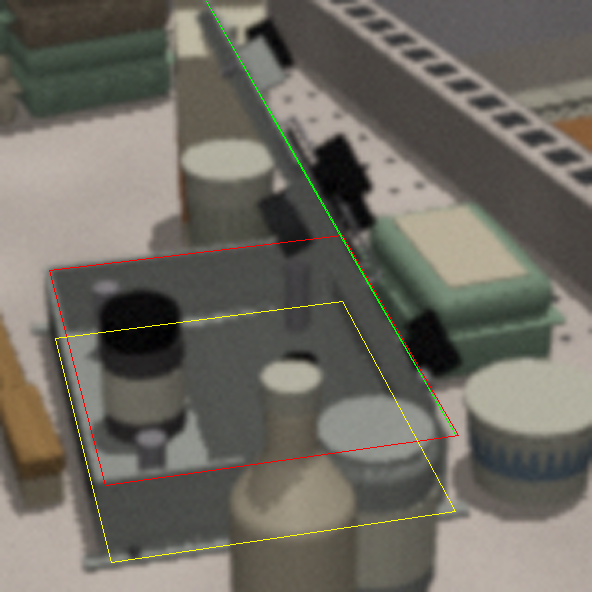

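Emit:
jog_arm:
  increments:
    - [1, 28, -30, 0, 0, 0, 0]
    - [1, 56, -60, 0, 0, 0, 0]
    - [1, 84, -90, 0, 0, 0, 0.01]
    - [1, 112, -120, 0, 0, 0, 0.02]
    - [1, 140, -150, 0, 0, 0, 0.04]

```text
time_s: 0.87
tcp_pos: [0.2588, 0.3601, 0.2035]
tcp_rot: [0.0, 0.093, 0.996, 0.0]
ft_force: [0.4, 0.4, 0.1]
grip_width: 0.0852
```

Emit:
jog_arm:
  increments:
    - [1, 28, -30, 0, 0, 0, 0]
    - [1, 56, -60, 0, 0, 0, 0]
    - [1, 84, -90, 0, 0, 0, 0]
    - [1, 112, -120, 0, 0, 0, 0]
    - [1, 140, -150, 0, 0, 0, 0]

```text
time_s: 1.28
tcp_pos: [0.3991, 0.2098, 0.2036]
tcp_rot: [0.0, 0.093, 0.996, 0.0]
ft_force: [1.5, 0.1, -0.1]
grip_width: 0.0855
```

Emit:
jog_arm:
  increments:
    - [1, 28, -30, -10, 0, 0, 0]
    - [1, 56, -60, -20, 0, 0, 0]
    - [1, 84, -90, -30, 0, 0, 0]
    - [1, 100, -111, -43, 0, 0, 0]
    - [1, 100, -111, -43, 0, 0, 0]

```text
time_s: 1.7
tcp_pos: [0.5, 0.0963, 0.1579]
tcp_rot: [-0.001, 0.096, 0.995, -0.001]
ft_force: [-0.5, -1.1, -0.8]
grip_width: 0.0852
```

Run:
```python
from h import *
print(bot.read_state()["tcp_pos"],bot.read_state()["tcp_rot"])
f=bot.grab_frame("side"); save(f,"side1.png",130,60,330,260,3)
f=bot.grab_frame("wrist"); save(f,"wrist1.png",0,0,512,384,1)
```

```text
[0.49999869 0.09630617 0.15785411] [-9.18828579e-04  9.55469463e-02  9.95424180e-01 -7.99767336e-04]
```

View pics/side1.png

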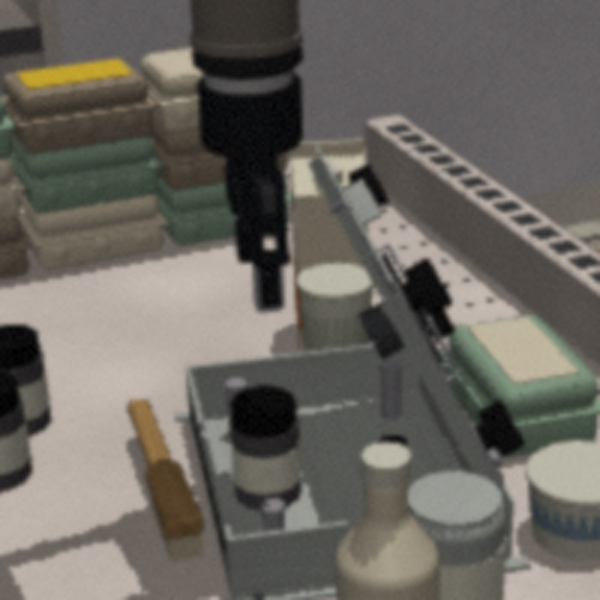

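View pics/wrist1.png

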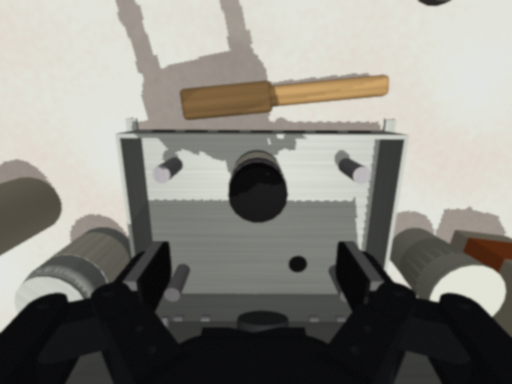

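The side view shows the gripper above the tub, about 50 px (3x crop) clear of the lid. The wrist view has the tub lid at (258,192), aligned with the jaws.

Run:
```python
from h import *
f=bot.grab_frame("wrist"); m=(f["image"].astype(int).sum(2)<70).astype(np.uint8)
n,l,st,ce=cv2.connectedComponentsWithStats(m)
for i in range(1,n):
    if st[i,4]>300: print(st[i],ce[i],onplane(f,*ce[i],0.094)[:2])
print(onplane(f,258,192,.094))
```

```text
[229 164  53  32 998] [251.79058116 177.92284569] [0.48276979 0.10022513]
[    0   243   512   141 37052] [254.30732484 338.47519702] [0.65217665 0.0700203 ]
[238 313  46  11 373] [260.45844504 317.97319035] [0.62805826 0.08100101]
[0.49629986 0.10316304 0.094     ]
```

Emit:
jog_arm:
  increments:
    - [1, 0, 1, -35, 0, 0, 0]
    - [1, 0, 1, -70, 0, 0, 0]
    - [1, 0, 1, -100, 0, 0, 0]
    - [1, 0, 1, -107, 0, 0, 0]
    - [1, 0, 1, -107, 0, 0, 0]

```text
time_s: 2.27
tcp_pos: [0.4964, 0.1026, 0.0524]
tcp_rot: [-0.002, 0.092, 0.996, -0.0]
ft_force: [-0.6, -0.6, 0.8]
grip_width: 0.0856
```

Emit:
jog_arm:
  increments:
    - [-1, 0, 0, 0, 0, 0, 0]
    - [-1, 0, 0, 0, 0, 0, 0]
    - [-1, 0, 0, 0, 0, 0, 0]
    - [-1, 0, 0, 0, 0, 0, 0]
    - [-1, 0, 0, 0, 0, 0, 0]
  grip_force: 40

```text
time_s: 2.68
tcp_pos: [0.4995, 0.102, 0.0558]
tcp_rot: [0.002, 0.093, 0.996, 0.001]
ft_force: [-0.1, 1.1, 7.8]
grip_width: 0.0502
```

Emit:
jog_arm:
  increments:
    - [-1, 0, 0, 0, 0, 0, 0]
    - [-1, 0, 0, 0, 0, 0, 0]

```text
time_s: 2.85
tcp_pos: [0.4995, 0.1019, 0.0558]
tcp_rot: [0.002, 0.093, 0.996, 0.001]
ft_force: [-1.5, 1.4, 8.1]
grip_width: 0.051
```

Run:
```python
from h import *
f=bot.grab_frame("side"); save(f,"side2.png",150,90,300,260,3.5)
f=bot.grab_frame("wrist"); save(f,"wrist2.png",0,0,512,384,1)
```

```text
(no output)
```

View pics/side2.png

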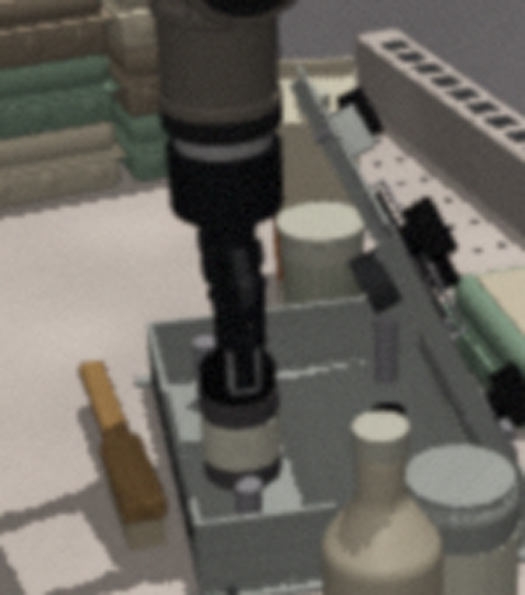

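View pics/wrist2.png

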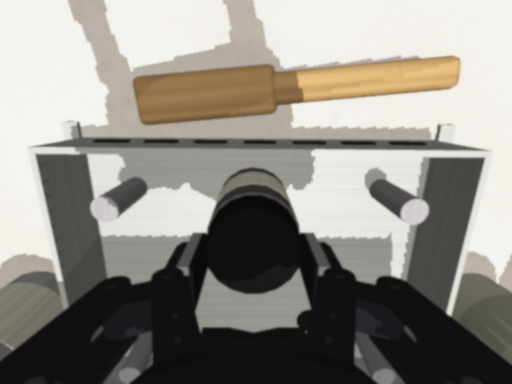

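Emit:
jog_arm:
  increments:
    - [-1, 0, 0, 15, 0, 0, 0]
    - [-1, 0, 0, 40, 0, 0, 0]
    - [-1, 0, 0, 75, 0, 0, 0]
    - [-1, -10, -15, 90, 0, 0, 0]
    - [-1, -25, -40, 90, 0, 0, 0]

```text
time_s: 3.37
tcp_pos: [0.4764, 0.0625, 0.1481]
tcp_rot: [0.005, 0.092, 0.996, 0.001]
ft_force: [0.7, -1.4, -3.2]
grip_width: 0.0504
```

Emit:
jog_arm:
  increments:
    - [-1, -20, -32, 0, 0, 0, 0]
    - [-1, -40, -64, 0, 0, 0, 0]
    - [-1, -60, -96, 0, 0, 0, 0]
    - [-1, -80, -128, -10, 0, 0, 0]
    - [-1, -98, -156, -25, 0, 0, 0]

```text
time_s: 3.78
tcp_pos: [0.375, -0.0964, 0.12]
tcp_rot: [0.002, 0.093, 0.996, -0.001]
ft_force: [1.5, -0.4, -3.6]
grip_width: 0.0506
```

Run:
```python
from h import *
print(bot.read_state()["tcp_pos"],bot.read_state()["grip_width"])
f=bot.grab_frame("side"); save(f,"side3.png",80,90,300,300,2.8)
```

```text
[ 0.37499998 -0.09635322  0.12004329] 0.0505998647514259
```

View pics/side3.png

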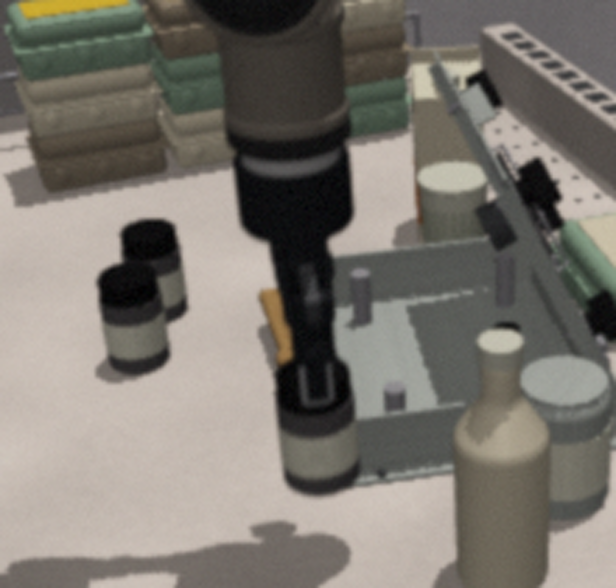

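Emit:
jog_arm:
  increments:
    - [-1, 0, 0, -20, 0, 0, 0]
    - [-1, 0, 0, -40, 0, 0, 0]
    - [-1, 0, 0, -56, 0, 0, 0]
    - [-1, 0, 0, -62, 0, 0, 0]
    - [-1, 0, 0, -64, 0, 0, 0]

```text
time_s: 4.25
tcp_pos: [0.3747, -0.0943, 0.0541]
tcp_rot: [-0.001, 0.093, 0.996, 0.0]
ft_force: [-0.4, 0.1, -2.8]
grip_width: 0.0506
```

Emit:
jog_arm:
  increments:
    - [-1, 0, 0, -2, 0, 0, 0]
    - [-1, 0, 0, -4, 0, 0, 0]
    - [-1, 0, 0, -4, 0, 0, 0]

```text
time_s: 4.5
tcp_pos: [0.3761, -0.0948, 0.0519]
tcp_rot: [0.001, 0.093, 0.996, -0.0]
ft_force: [-1.6, 0.5, 6.6]
grip_width: 0.0506
```

Emit:
jog_arm:
  increments:
    - [1, 0, 0, 0, 0, 0, 0]
    - [1, 0, 0, 0, 0, 0, 0]
    - [1, 0, 0, 0, 0, 0, 0]
    - [1, 0, 0, 0, 0, 0, 0]

```text
time_s: 4.83
tcp_pos: [0.3754, -0.0945, 0.0507]
tcp_rot: [0.0, 0.093, 0.996, -0.0]
ft_force: [-0.4, 0.9, -0.1]
grip_width: 0.0858
```

Emit:
jog_arm:
  increments:
    - [1, 0, 0, 25, 0, 0, 0]
    - [1, 0, 0, 60, 0, 0, 0]
    - [1, 0, 0, 100, 0, 0, 0]
    - [1, 0, 0, 140, 0, 0, 0]
    - [1, 0, 0, 175, 0, 0, 0]

```text
time_s: 5.25
tcp_pos: [0.375, -0.0944, 0.228]
tcp_rot: [0.001, 0.093, 0.996, -0.0]
ft_force: [1.5, -0.0, -0.2]
grip_width: 0.0853
```

Run:
```python
from h import *
print(bot.read_state()["tcp_pos"],bot.read_state()["grip_width"],bot.read_state()["q"])
f=bot.grab_frame("side"); save(f,"side4.png",80,90,340,300,2.8)
```

```text
[ 0.37498361 -0.09435856  0.22799235] 0.08530894409831934 [-4.45516613e-01  6.03457705e-02  1.81643181e+00  1.27316377e-04
  1.26319713e+00 -1.82960473e+00]
```

View pics/side4.png

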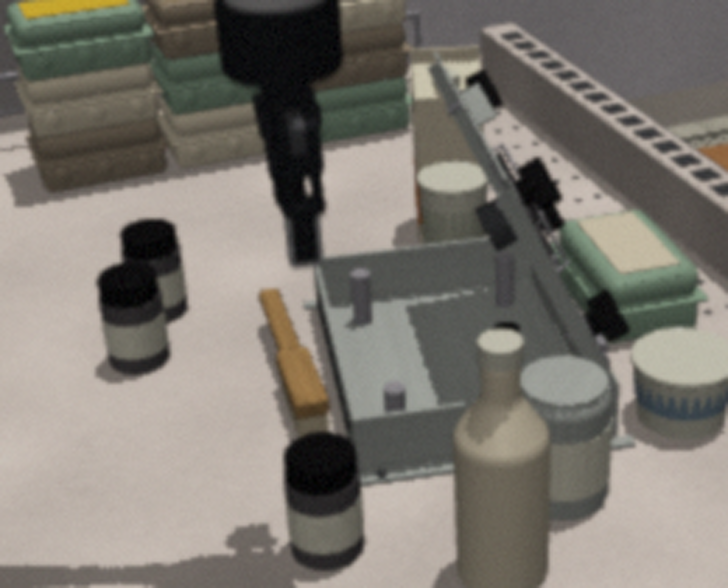

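The tub stands upright at side crop (320,500), with the box empty. Next I'll work out the path for closing the lid.

Run:
```python
from h import *
x,y,a=.5617,.0924,-.187
def B(xb,yb,z): c,s=np.cos(a),np.sin(a); return np.array([x+c*xb-s*yb,y+s*xb+c*yb,z])*1000
yb=-.055;s=.19
for th in [1.3,1.2,1.1,1.0,.9,.8,.7,.6,.5,.4,.3,.2,.1,0]:
    d=.003
    q=B(.105-s*np.cos(th)+(.003-d)*np.sin(th)+.011,yb,.057+s*np.sin(th)+(.003-d)*np.cos(th)); print(th,q.round())
```

```text
1.3 [616.  26. 240.]
1.2 [598.  30. 234.]
1.1 [581.  33. 226.]
1.0 [565.  36. 217.]
0.9 [549.  39. 206.]
0.8 [535.  41. 193.]
0.7 [523.  44. 179.]
0.6 [511.  46. 164.]
0.5 [502.  48. 148.]
0.4 [494.  49. 131.]
0.3 [487.  51. 113.]
0.2 [482.  51.  95.]
0.1 [480.  52.  76.]
0 [479.  52.  57.]
```

Emit:
jog_arm:
  increments:
    - [-1, 0, 0, 40, 0, 0, 0]
    - [-1, 10, 5, 78, 0, 0, 0]
    - [-1, 35, 17, 105, 0, 0, 0]
    - [-1, 70, 34, 110, 0, 0, 0]
    - [-1, 106, 51, 110, 0, 0, 0]

```text
time_s: 5.72
tcp_pos: [0.4829, -0.0431, 0.3384]
tcp_rot: [0.003, 0.094, 0.996, -0.001]
ft_force: [0.5, -0.9, 0.0]
grip_width: 0.0255
```

Emit:
jog_arm:
  increments:
    - [-1, 36, 17, 0, 0, 0, 0]
    - [-1, 72, 34, 0, 0, 0, 0]
    - [-1, 108, 52, 0, 0, 0, 0]
    - [-1, 144, 69, 0, 0, 0, 0]
    - [-1, 154, 69, -20, 0, 0, 0]

```text
time_s: 6.13
tcp_pos: [0.6404, 0.0288, 0.3169]
tcp_rot: [0.004, 0.092, 0.996, 0.001]
ft_force: [-0.1, 1.3, -0.3]
grip_width: 0.0002
```

Run:
```python
from h import *
print(bot.read_state()["tcp_pos"])
f=bot.grab_frame("side"); save(f,"side5.png",180,40,340,240,3)
```

```text
[0.64044228 0.02877566 0.31686221]
```

View pics/side5.png

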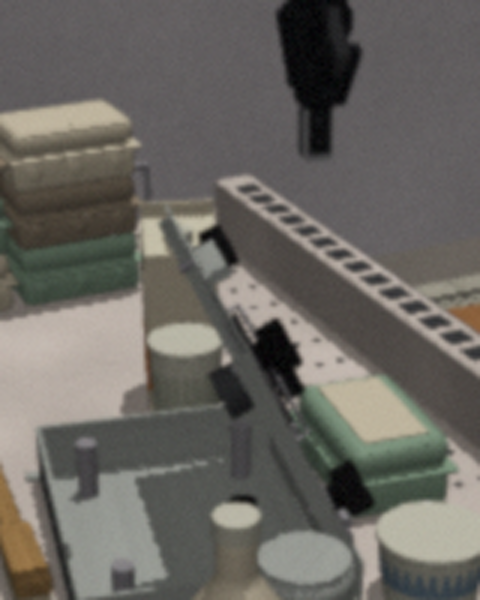

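The closed fingers are above and behind the plate (tip at crop (315,155), plate's free edge at about (170,215)). Lowering.

Emit:
jog_arm:
  increments:
    - [-1, 0, 0, -30, 0, 0, 0]
    - [-1, 0, 0, -60, 0, 0, 0]
    - [-1, -5, 1, -77, 0, 0, 0]
    - [-1, -15, 3, -77, 0, 0, 0]

```text
time_s: 6.52
tcp_pos: [0.6173, 0.0282, 0.2328]
tcp_rot: [-0.005, 0.094, 0.996, -0.0]
ft_force: [-0.0, 0.1, -0.4]
grip_width: -0.0
```

Run:
```python
from h import *
print(bot.read_state()["tcp_pos"],bot.read_state()["ft_force"])
f=bot.grab_frame("side"); save(f,"side6.png",180,40,340,240,3)
f=bot.grab_frame("wrist"); save(f,"wrist6.png",0,0,512,384,1)
```

```text
[0.61731553 0.02820046 0.23278662] [-0.02988498  0.13255233 -0.38456159]
```

View pics/side6.png

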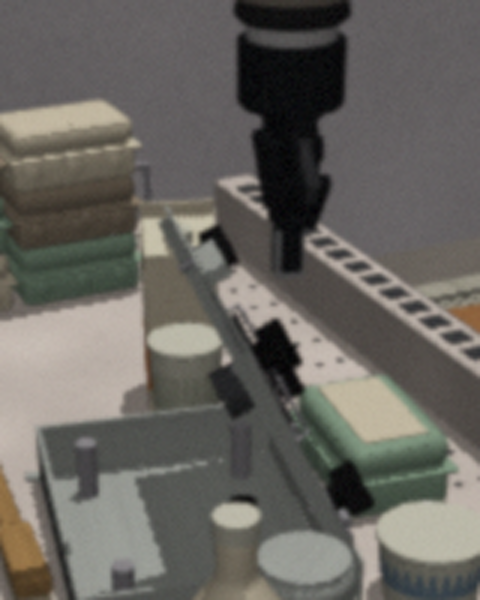

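View pics/wrist6.png

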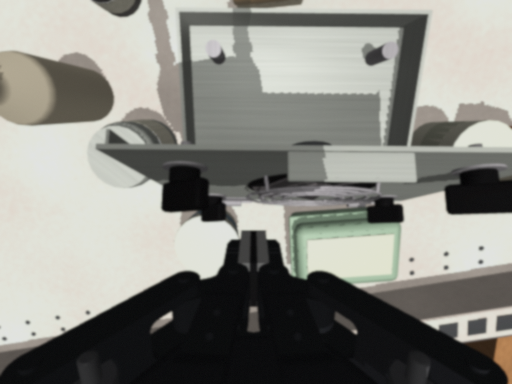

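Emit:
jog_arm:
  increments:
    - [-1, -12, 1, -2, 0, 0, 0]
    - [-1, -22, 2, -4, 0, 0, 0]
    - [-1, -31, 4, -8, 0, 0, 0]
    - [-1, -39, 5, -12, 0, 0, 0]
    - [-1, -47, 7, -17, 0, 0, 0]

```text
time_s: 7.03
tcp_pos: [0.5734, 0.0351, 0.2227]
tcp_rot: [0.001, 0.093, 0.996, -0.0]
ft_force: [2.7, -2.1, 5.9]
grip_width: 0.0001
```

Emit:
jog_arm:
  increments:
    - [-1, -13, 2, -7, 0, 0, 0]
    - [-1, -28, 4, -18, 0, 0, 0]
    - [-1, -42, 6, -32, 0, 0, 0]
    - [-1, -54, 9, -46, 0, 0, 0]
    - [-1, -64, 11, -60, 0, 0, 0]

```text
time_s: 7.45
tcp_pos: [0.5101, 0.0463, 0.1633]
tcp_rot: [0.003, 0.093, 0.996, 0.0]
ft_force: [0.4, 0.7, 4.4]
grip_width: 0.0003
```

Run:
```python
from h import *
print(bot.read_state()["tcp_pos"],bot.read_state()["ft_force"])
f=bot.grab_frame("side"); save(f,"side7.png",180,40,340,240,3)
```

```text
[0.51010415 0.04630415 0.16331848] [0.43137664 0.69929712 4.37345329]
```

View pics/side7.png

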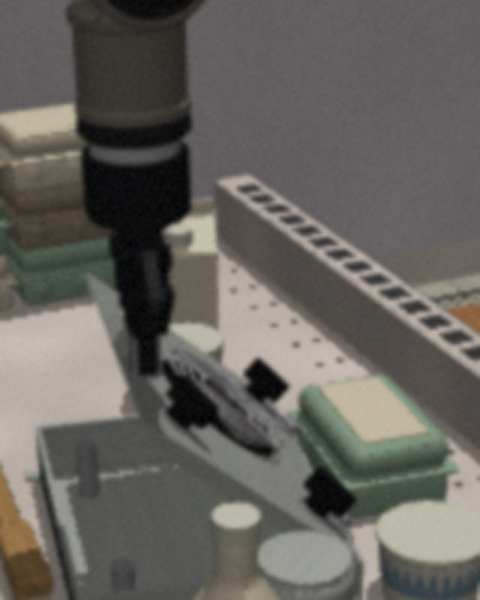

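Emit:
jog_arm:
  increments:
    - [-1, -7, 2, -13, 0, 0, 0]
    - [-1, -15, 3, -30, 0, 0, 0]
    - [-1, -22, 5, -48, 0, 0, 0]
    - [-1, -27, 5, -65, 0, 0, 0]
    - [-1, -29, 6, -80, 0, 0, 0]

```text
time_s: 7.92
tcp_pos: [0.4806, 0.0523, 0.0821]
tcp_rot: [0.001, 0.093, 0.996, 0.0]
ft_force: [-1.9, -0.7, 4.4]
grip_width: 0.0002
```

Emit:
jog_arm:
  increments:
    - [-1, -1, 0, -10, 0, 0, 0]
    - [-1, -1, 0, -18, 0, 0, 0]
    - [-1, -1, 0, -24, 0, 0, 0]
    - [-1, -1, 0, -27, 0, 0, 0]
    - [-1, -1, 0, -27, 0, 0, 0]

```text
time_s: 8.33
tcp_pos: [0.4795, 0.0524, 0.0542]
tcp_rot: [0.0, 0.093, 0.996, 0.0]
ft_force: [-0.2, -0.2, 0.0]
grip_width: -0.0001
```

Run:
```python
from h import *
print(bot.read_state()["tcp_pos"],bot.read_state()["ft_force"])
f=bot.grab_frame("side"); save(f,"side8.png",180,100,340,260,3.7)
f=bot.grab_frame("wrist"); save(f,"wrist8.png",0,0,512,384,1)
```

```text
[0.47948345 0.05241974 0.0542368 ] [-0.16624239 -0.19711478  0.04466231]
```

View pics/side8.png

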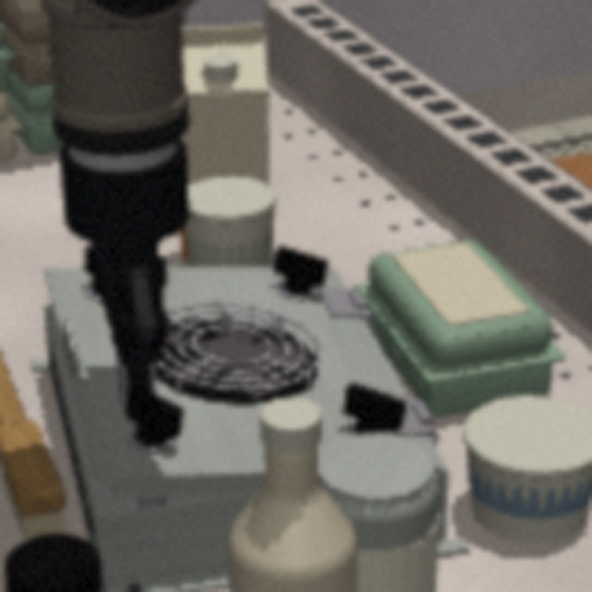

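View pics/wrist8.png

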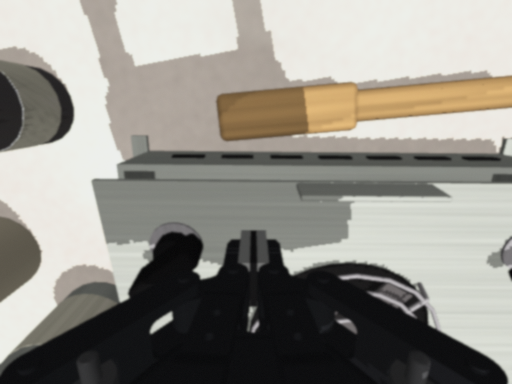

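Emit:
jog_arm:
  increments:
    - [-1, 0, 0, -3, 0, 0, 0]
    - [-1, 0, 0, -6, 0, 0, 0]
    - [-1, 0, 0, -6, 0, 0, 0]

```text
time_s: 8.68
tcp_pos: [0.4793, 0.0526, 0.0482]
tcp_rot: [0.0, 0.093, 0.996, 0.0]
ft_force: [0.6, -0.1, 0.3]
grip_width: 0.0
```

Emit:
jog_arm:
  increments:
    - [-1, 0, 0, -3, 0, 0, 0]
    - [-1, 0, 0, -6, 0, 0, 0]
    - [-1, 0, 0, -6, 0, 0, 0]

```text
time_s: 8.93
tcp_pos: [0.4789, 0.0526, 0.0418]
tcp_rot: [-0.0, 0.093, 0.996, 0.0]
ft_force: [-0.9, 0.8, 0.1]
grip_width: -0.0002
```

Run:
```python
from h import *
s=bot.read_state();print(s["tcp_pos"],s["ft_force"],s["joint_efforts"].round(2))
f=bot.grab_frame("side"); save(f,"side9.png",180,140,280,270,5)
print(proj(f,s["tcp_pos"]))
f=bot.grab_frame("wrist"); save(f,"wrist9.png",60,120,460,384,2)
print(proj(f,s["tcp_pos"]))
f=bot.grab_frame("top"); save(f,"top9.png",150,110,310,250,5)
```

```text
[0.47887073 0.05263944 0.04180132] [-0.94793941  0.7992796   0.08558598] [ -0.13 -42.32 -17.28  -0.06  -0.08  -0.  ]
[218.09234262 223.71924055]
[255.10612525 223.63694958]
```

View pics/side9.png

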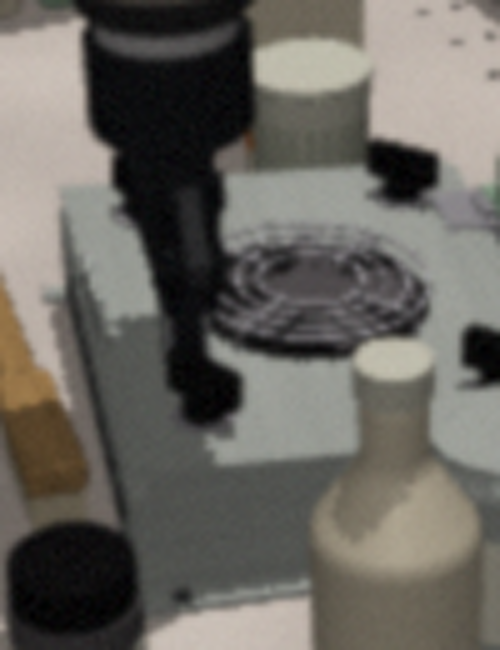

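View pics/wrist9.png

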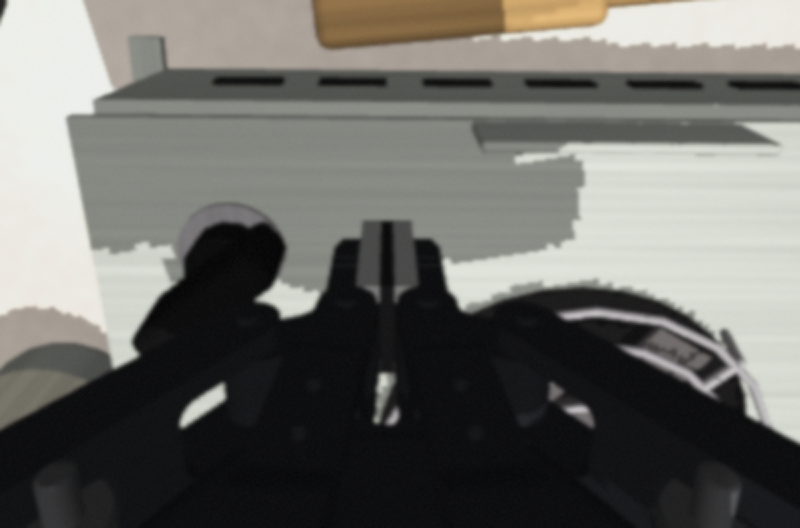

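View pics/top9.png

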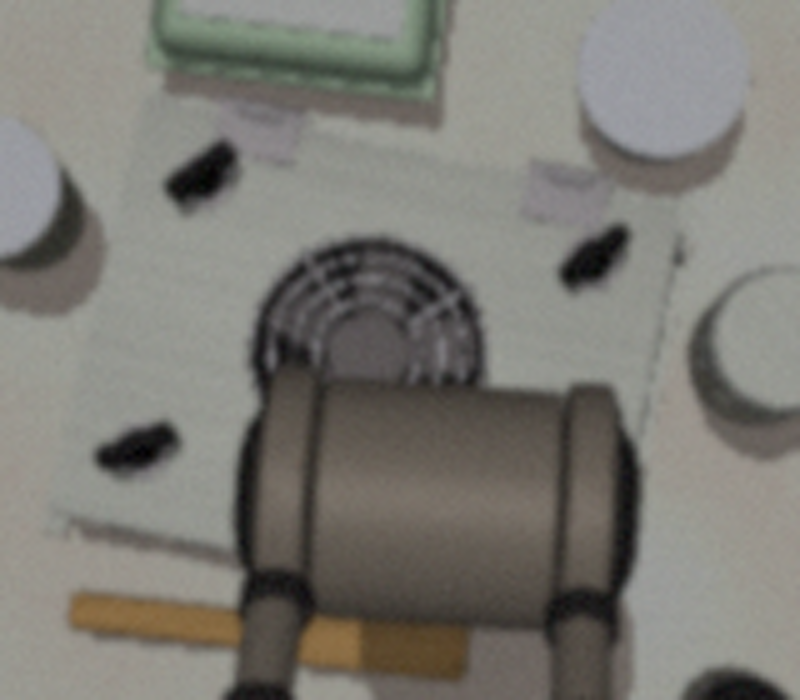

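Emit:
jog_arm:
  increments:
    - [-1, 0, 0, 4, 0, 0, 0]
    - [-1, 0, 0, 8, 0, 0, 0]
    - [-1, 0, 0, 12, 0, 0, 0]

```text
time_s: 9.33
tcp_pos: [0.4792, 0.0526, 0.0548]
tcp_rot: [0.0, 0.093, 0.996, 0.0]
ft_force: [-1.0, 0.5, 0.3]
grip_width: -0.0002
```

Emit:
jog_arm:
  increments:
    - [-1, 0, 0, 5, 0, 0, 0]
    - [-1, 0, 0, 10, 0, 0, 0]
    - [-1, 0, 0, 20, 0, 0, 0]

```text
time_s: 9.58
tcp_pos: [0.4786, 0.0526, 0.0744]
tcp_rot: [-0.001, 0.093, 0.996, 0.0]
ft_force: [-0.2, 0.1, -0.3]
grip_width: -0.0005
```

Run:
```python
from h import *
s=bot.read_state();print(s["tcp_pos"],s["ft_force"])
f=bot.grab_frame("side"); save(f,"side10.png",180,140,280,270,5)
f=bot.grab_frame("wrist"); save(f,"wrist10.png",0,0,512,384,1.5)
print(proj(f,s["tcp_pos"]))
```

```text
[0.47855647 0.05260693 0.07442273] [-0.15018566  0.11497506 -0.31378743]
[254.6693629  220.55606233]
```

View pics/side10.png

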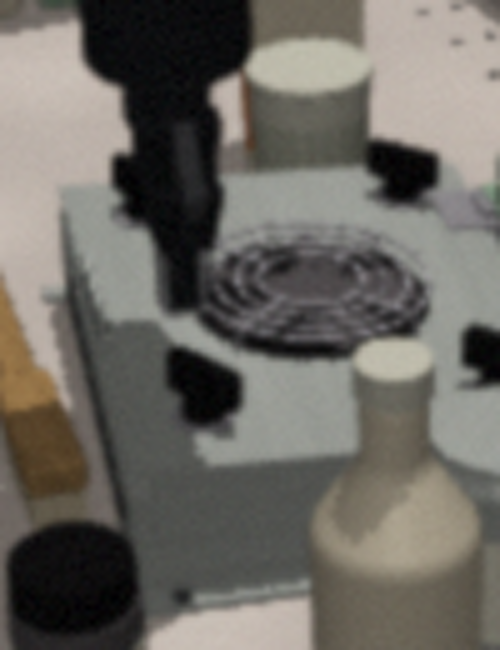

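View pics/wrist10.png

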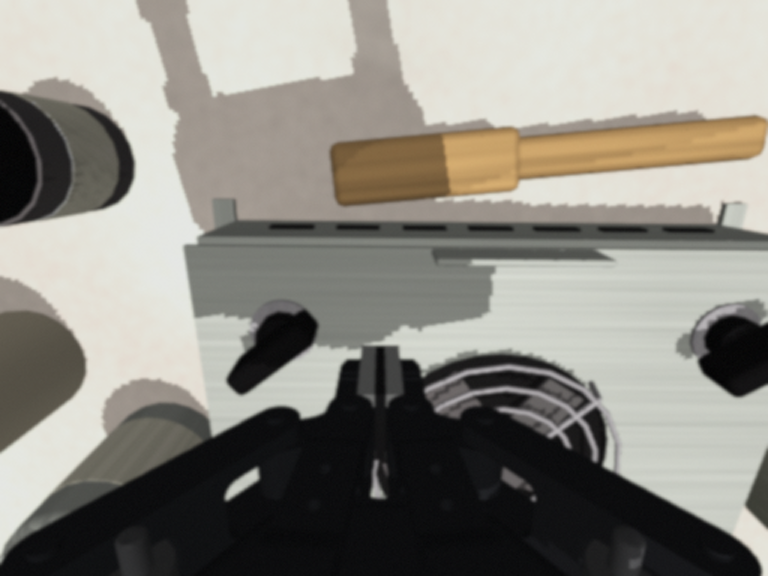

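Emit:
jog_arm:
  increments:
    - [-1, -5, 0, 35, 0, 0, 0]
    - [-1, -15, 0, 70, 0, 0, 0]
    - [-1, -25, 0, 105, 0, 0, 0]
    - [-1, -35, 0, 140, 0, 0, 0]
    - [-1, -45, 0, 175, 0, 0, 0]

```text
time_s: 10.1
tcp_pos: [0.4331, 0.0526, 0.2508]
tcp_rot: [-0.0, 0.093, 0.996, 0.0]
ft_force: [0.2, 0.1, -0.3]
grip_width: -0.0001
```

Run:
```python
from h import *
x,y,a=.5617,.0924,-.187
def B(xb,yb,z): c,s=np.cos(a),np.sin(a); return np.array([x+c*xb-s*yb,y+s*xb+c*yb,z])
for n,x0,y0,x1,y1,sc in(("top",150,110,310,250,5),("side",180,150,310,270,5),("wrist",0,0,512,384,1.5)):
    f=bot.grab_frame(n); im=cv2.resize(np.ascontiguousarray(f["image"][y0:y1,x0:x1,::-1]),None,fx=sc,fy=sc,interpolation=cv2.INTER_CUBIC)
    for (xa,xb,z,col) in((-.109,.105,.060,(0,0,255)),(-.11,.11,.0,(0,255,255))):
        q=np.array([(proj(f,B(u,v,z))+.5-[x0,y0])*sc for u,v in((xa,.14),(xa,-.14),(xb,-.14),(xb,.14))]).round().astype(int); cv2.polylines(im,[q],True,col,1)
    cv2.imwrite(f"pics/{n}11.png",im)
```

```text
(no output)
```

View pics/side11.png

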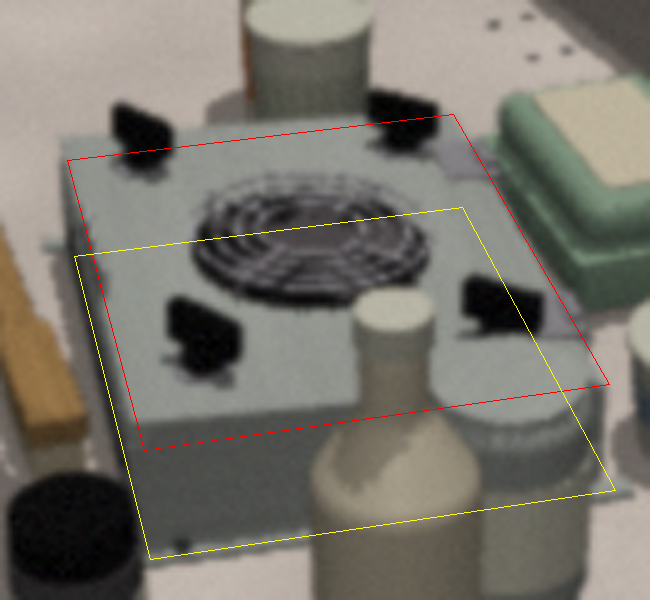

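View pics/top11.png

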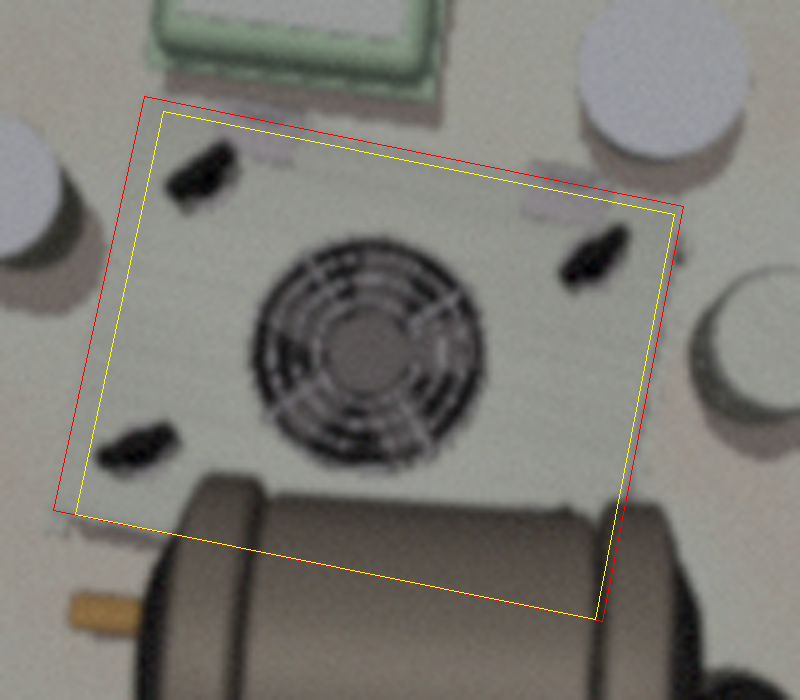

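View pics/wrist11.png

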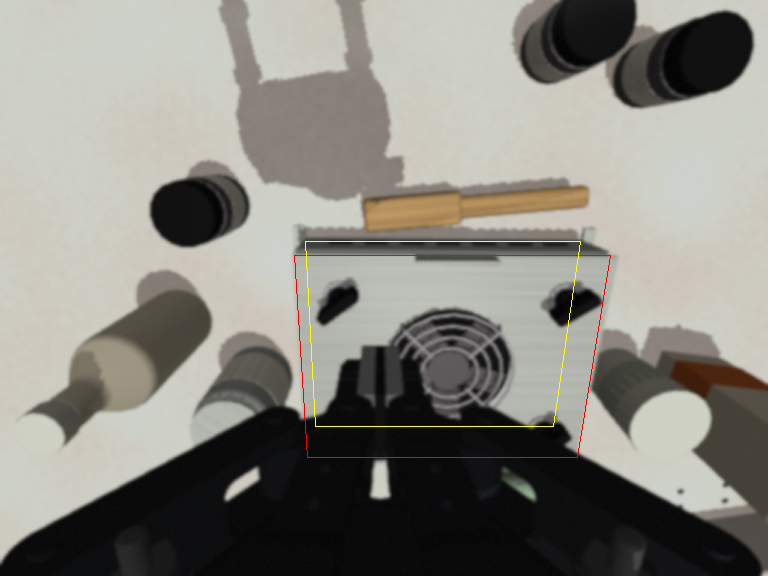

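Run:
```python
from h import *
f=bot.grab_frame("wrist"); save(f,"wz.png",185,135,425,255,3.3)
f=bot.grab_frame("side"); save(f,"sz.png",180,150,310,270,6)
```

```text
(no output)
```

View pics/wz.png

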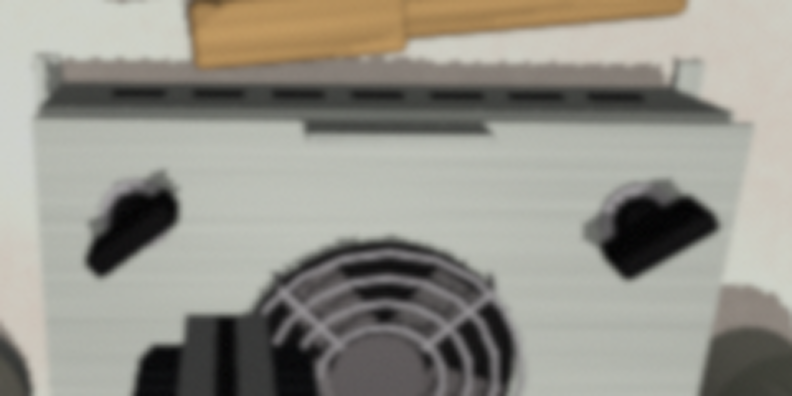

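View pics/sz.png

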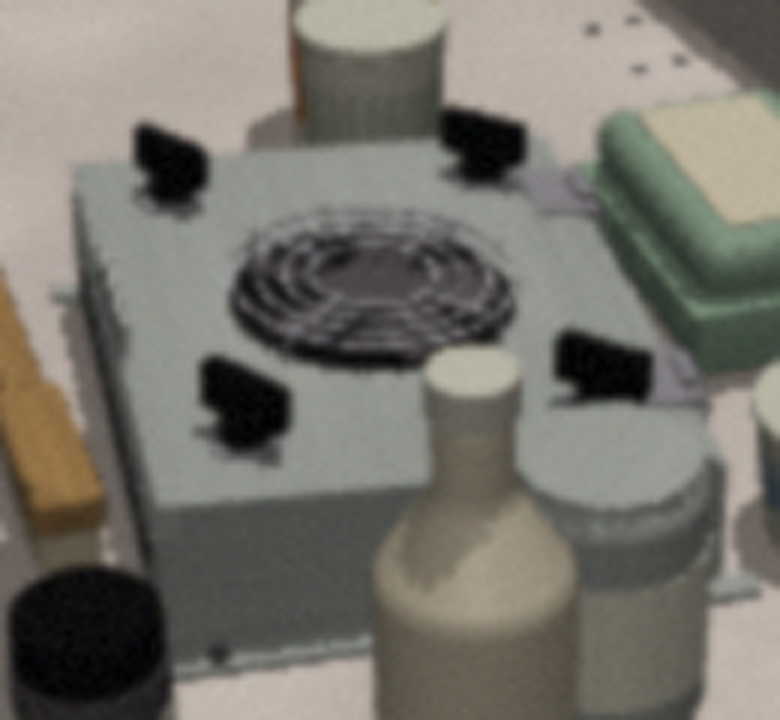

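Run:
```python
from h import *
w=bot.grab_frame("wrist"); g=bot.grab_frame("side"); t=bot.grab_frame("top")
W=lambda x,y:(185+x/3.3-.35,135+y/3.3-.35); S=lambda x,y:(180+x/6-.4,150+y/6-.4)
def T(n,fs,uv):
    p=tri(fs,uv); print(n,p.round(4),[ (proj(f,p)-np.array(u)).round(1) for f,u in zip(fs,uv)])
T("near right",[w,g],[W(35,118),S(155,508)])
T("near left",[w,g],[W(750,124),S(78,165)])
for z in(.057,.06,.07,.08):print(z,onplane(w,*W(35,118),z)[:2].round(4),onplane(w,*W(750,124),z)[:2].round(4), np.hypot(*(onplane(w,*W(35,118),z)-onplane(w,*W(750,124),z))[:2]).round(4))
T("flange front right",[w,g],[W(42,57),S(178,668)])
T("flange front left",[w,g],[W(698,60),S(55,285)])
R,tt=cam(w);print("wristcam",-R.T@tt)
TT=lambda x,y:(150+x/5-.4,110+y/5-.4)
T("knobNL",[w,g,t],[W(657,222),S(170,165),TT(137,447)])
T("knobFR",[g,t],[S(603,365),TT(594,257)])
T("knobFL",[g,t],[S(484,142),TT(201,175)])
T("knobNR",[w,g],[W(135,228),S(245,405)])
```

```text
near right [ 0.4231 -0.0207  0.0725] [array([0. , 0.7]), array([-0.4,  0.1])]
near left [0.4774 0.2467 0.0746] [array([0. , 1.8]), array([-0.8,  0.3])]
0.057 [ 0.4249 -0.0244] [0.4808 0.2559] 0.2858
0.06 [ 0.4244 -0.0236] [0.4798 0.2544] 0.2834
0.07 [ 0.4227 -0.0212] [0.4765 0.2491] 0.2756
0.08 [ 0.4209 -0.0187] [0.4732 0.2438] 0.2677
flange front right [ 0.4165 -0.0291  0.0048] [array([0.2, 6.1]), array([-3.9,  1.1])]
flange front left [0.4649 0.2585 0.0102] [array([-0.1,  1.6]), array([-0.8,  0.2])]
wristcam [0.36156276 0.0648356  0.42008396]
knobNL [0.5082 0.2054 0.0859] [array([0.6, 3.6]), array([-0.4,  0.8]), array([-0.3,  1.2])]
knobFR [ 0.6079 -0.0182  0.0848] [array([ 0.1, -0. ]), array([-0. ,  0.1])]
knobFL [0.6465 0.1774 0.0819] [array([ 0.2, -0. ]), array([-0.1,  0.2])]
knobNR [0.4697 0.0096 0.0868] [array([0.1, 1.1]), array([-0.6,  0.3])]
```

Emit:
jog_arm:
  increments:
    - [-1, 8, 1, -40, 0, 0, 0]
    - [-1, 16, 2, -80, 0, 0, 0]
    - [-1, 24, 4, -120, 0, 0, 0]
    - [-1, 24, 4, -155, 0, 0, 0]
    - [-1, 24, 4, -167, 0, 0, 0]

```text
time_s: 10.92
tcp_pos: [0.4544, 0.0567, 0.0765]
tcp_rot: [-0.005, 0.093, 0.996, -0.0]
ft_force: [-0.8, -0.3, 0.4]
grip_width: -0.0002
```

Emit:
jog_arm:
  increments:
    - [-1, 0, 0, -5, 0, 0, 0]
    - [-1, 0, 0, -10, 0, 0, 0]
    - [-1, 0, 0, -14, 0, 0, 0]
    - [-1, 0, 0, -14, 0, 0, 0]

```text
time_s: 11.25
tcp_pos: [0.4583, 0.0565, 0.0684]
tcp_rot: [0.0, 0.093, 0.996, 0.0]
ft_force: [0.2, -0.2, -0.6]
grip_width: -0.0003
```

Emit:
jog_arm:
  increments:
    - [-1, 0, 0, -4, 0, 0, 0]
    - [-1, 0, 0, -8, 0, 0, 0]
    - [-1, 0, 0, -8, 0, 0, 0]

```text
time_s: 11.5
tcp_pos: [0.458, 0.0566, 0.0602]
tcp_rot: [0.0, 0.093, 0.996, 0.0]
ft_force: [0.1, 1.1, -0.4]
grip_width: 0.0002
```

Emit:
jog_arm:
  increments:
    - [-1, 0, 0, -3, 0, 0, 0]
    - [-1, 0, 0, -3, 0, 0, 0]

```text
time_s: 11.67
tcp_pos: [0.4579, 0.0566, 0.0572]
tcp_rot: [-0.0, 0.093, 0.996, 0.0]
ft_force: [0.7, 0.2, -1.2]
grip_width: 0.0001
```

Run:
```python
from h import *
s=bot.read_state();print(s["tcp_pos"],s["ft_force"])
f=bot.grab_frame("side"); save(f,"side12.png",180,150,310,270,6)
print(proj(f,s["tcp_pos"]),(proj(f,s["tcp_pos"])-[180,150])*6)
f=bot.grab_frame("wrist"); save(f,"wrist12.png",0,0,512,384,1.5)
```

```text
[0.45793709 0.0566     0.05715778] [ 0.68296735  0.15180927 -1.23075039]
[208.84904628 219.46370919] [173.0942777  416.78225511]
```

View pics/side12.png

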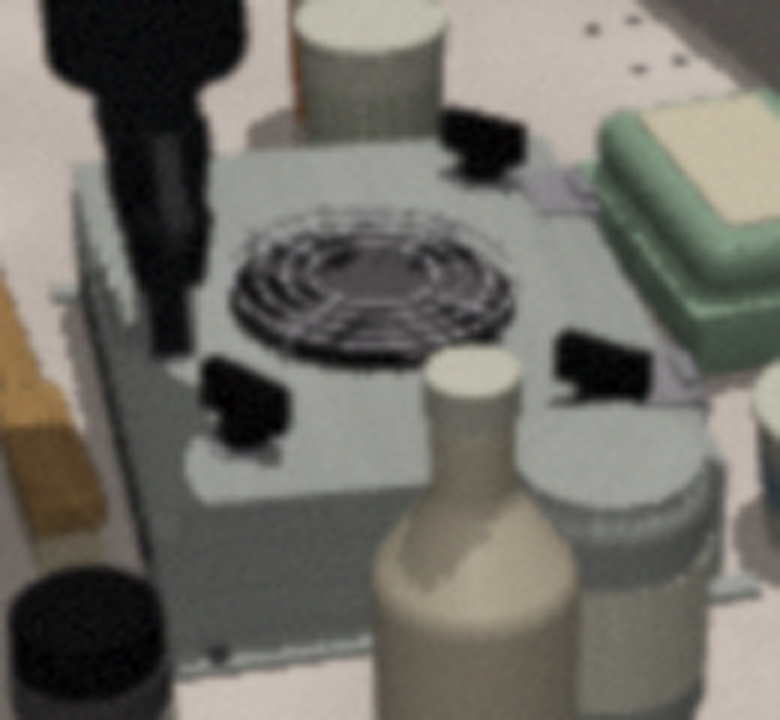

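View pics/wrist12.png

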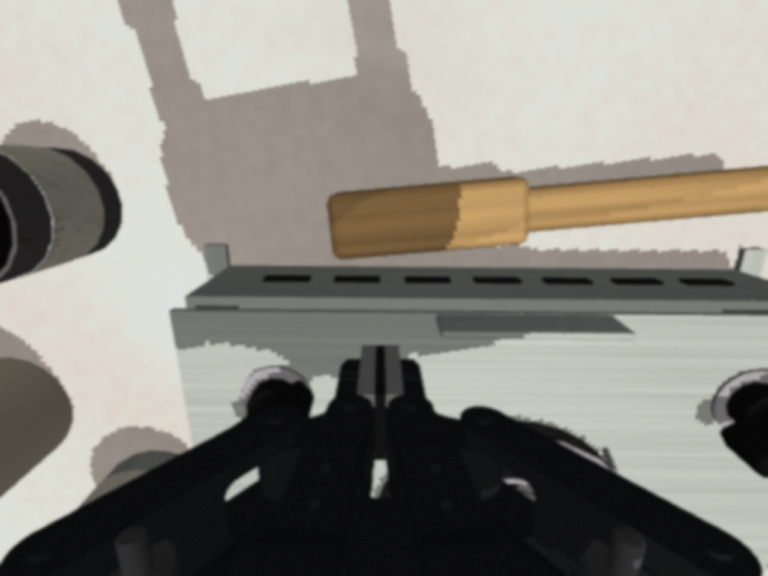

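Run:
```python
from h import *
g=bot.grab_frame("side");w=bot.grab_frame("wrist")
for p,uv in(((.6173,.0282,.2328),(276.7,130.7)),((.6404,.0288,.3169),(180+315/3,40+155/3)),((.4786,.0526,.0744),(216,202)),((.458,.0566,.0572),(208.3,208.8)),((.5101,.0463,.1633),(180+148/3,40+373/3))):
    print(proj(g,p),uv)
    for z in (0,.005,.01,.015,.02,.025): print("   ",z,proj(g,np.array(p)+[0,0,z]).round(1))
s=bot.read_state(); 
for z in (0,.01,.02): print(proj(w,s["tcp_pos"]+[0,0,z]))
```

```text
[275.56613135 143.41665343] (276.7, 130.7)
    0 [275.6 143.4]
    0.005 [275.6 141.4]
    0.01 [275.6 139.3]
    0.015 [275.6 137.2]
    0.02 [275.6 135.1]
    0.025 [275.7 133. ]
[285.30931367 105.86878839] (285.0, 91.66666666666666)
    0 [285.3 105.9]
    0.005 [285.3 103.7]
    0.01 [285.4 101.4]
    0.015 [285.4  99.2]
    0.02 [285.5  97. ]
    0.025 [285.5  94.7]
[217.29682934 212.09832844] (216, 202)
    0 [217.3 212.1]
    0.005 [217.2 210.3]
    0.01 [217.1 208.5]
    0.015 [217.  206.6]
    0.02 [216.9 204.8]
    0.025 [216.8 202.9]
[208.87321387 219.44253523] (208.3, 208.8)
    0 [208.9 219.4]
    0.005 [208.7 217.6]
    0.01 [208.6 215.8]
    0.015 [208.5 214. ]
    0.02 [208.4 212.2]
    0.025 [208.2 210.4]
[229.30649298 176.99526447] (229.33333333333334, 164.33333333333331)
    0 [229.3 177. ]
    0.005 [229.2 175. ]
    0.01 [229.1 173.1]
    0.015 [229.  171.1]
    0.02 [229.  169.1]
    0.025 [228.9 167.1]
[255.04410944 223.87338098]
[255.16823602 230.20971032]
[255.30666216 237.27599346]
```

The side view puts the fingertips about 20–25 mm above the reported TCP in every frame, including free air. So the fingers never pierced the plate, they just haven't reached it. I'll go down until they touch.

Emit:
jog_arm:
  increments:
    - [-1, 0, 0, -4, 0, 0, 0]
    - [-1, 0, 0, -8, 0, 0, 0]
    - [-1, 0, 0, -12, 0, 0, 0]
    - [-1, 0, 0, -12, 0, 0, 0]

```text
time_s: 12.2
tcp_pos: [0.4574, 0.0566, 0.0444]
tcp_rot: [-0.001, 0.093, 0.996, -0.0]
ft_force: [-0.7, 0.1, 0.2]
grip_width: 0.0001
```

Emit:
jog_arm:
  increments:
    - [-1, 0, 0, -3, 0, 0, 0]
    - [-1, 0, 0, -5, 0, 0, 0]
    - [-1, 0, 0, -5, 0, 0, 0]

```text
time_s: 12.45
tcp_pos: [0.4579, 0.0566, 0.04]
tcp_rot: [-0.0, 0.093, 0.996, 0.0]
ft_force: [0.3, 0.3, 0.0]
grip_width: 0.0002
```

Emit:
jog_arm:
  increments:
    - [-1, 0, 0, -3, 0, 0, 0]
    - [-1, 0, 0, -5, 0, 0, 0]
    - [-1, 0, 0, -5, 0, 0, 0]

```text
time_s: 12.7
tcp_pos: [0.458, 0.0566, 0.035]
tcp_rot: [-0.0, 0.093, 0.996, 0.0]
ft_force: [-0.6, 0.8, -0.4]
grip_width: -0.0
```

Run:
```python
from h import *
s=bot.read_state();print(s["tcp_pos"],s["ft_force"])
f=bot.grab_frame("side"); save(f,"side13.png",180,150,310,270,6)
print((proj(f,s["tcp_pos"])-[180,150])*6)
f=bot.grab_frame("wrist"); save(f,"wrist13.png",60,120,460,384,2)
```

```text
[0.45798341 0.05660305 0.03500739] [-0.56138867  0.83227953 -0.44693941]
[176.50758566 463.8688288 ]
```

View pics/side13.png

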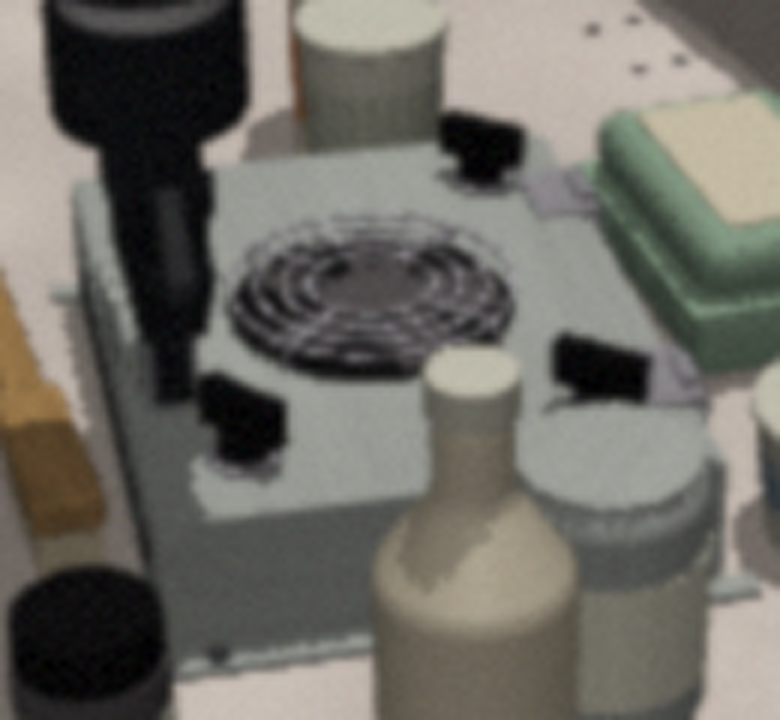

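View pics/wrist13.png

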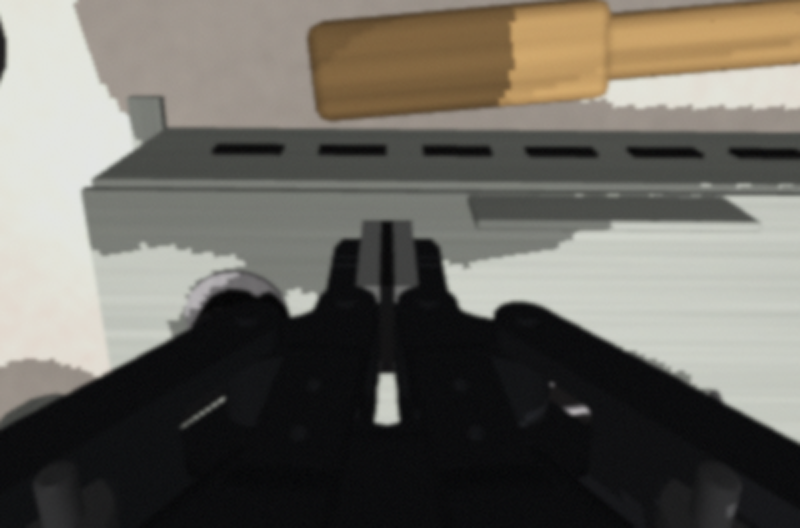

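The plate's front corner went down in the side view (508 to 525 in the crop), and the front gap in the wrist view is thinner. The lid was still slightly open and is closing now, so I'll keep pressing to the stop.

Emit:
jog_arm:
  increments:
    - [-1, 0, 0, -2, 0, 0, 0]
    - [-1, 0, 0, -4, 0, 0, 0]
    - [-1, 0, 0, -4, 0, 0, 0]

```text
time_s: 13.05
tcp_pos: [0.4582, 0.0566, 0.032]
tcp_rot: [0.0, 0.093, 0.996, 0.0]
ft_force: [-2.2, -0.0, 9.6]
grip_width: 0.0001
```

Emit:
jog_arm:
  increments:
    - [-1, 0, 0, -2, 0, 0, 0]
    - [-1, 0, 0, -4, 0, 0, 0]
    - [-1, 0, 0, -4, 0, 0, 0]

```text
time_s: 13.3
tcp_pos: [0.4583, 0.0566, 0.0315]
tcp_rot: [0.001, 0.093, 0.996, -0.0]
ft_force: [-15.8, -1.2, 52.9]
grip_width: -0.0
```

Emit:
jog_arm:
  increments:
    - [-1, 0, 0, 6, 0, 0, 0]
    - [-1, 0, 0, 15, 0, 0, 0]
    - [-1, -5, 0, 50, 0, 0, 0]
    - [-1, -25, 0, 85, 0, 0, 0]
    - [-1, -50, 0, 115, 0, 0, 0]

```text
time_s: 13.72
tcp_pos: [0.4087, 0.0564, 0.1438]
tcp_rot: [0.001, 0.093, 0.996, 0.0]
ft_force: [0.5, 0.0, 1.1]
grip_width: 0.0001
```

Emit:
jog_arm:
  increments:
    - [-1, -5, -20, 35, 0, 0, 0]
    - [-1, -10, -40, 70, 0, 0, 0]
    - [-1, -15, -60, 105, 0, 0, 0]
    - [-1, -20, -80, 110, 0, 0, 0]

```text
time_s: 14.05
tcp_pos: [0.3902, -0.0247, 0.2579]
tcp_rot: [0.005, 0.093, 0.996, -0.001]
ft_force: [1.2, -0.2, 1.1]
grip_width: 0.0001
```

Run:
```python
from h import *
s=bot.read_state();print(s["tcp_pos"],s["ft_force"])
f=bot.grab_frame("side"); save(f,"side14.png",180,150,310,270,6)
f=bot.grab_frame("wrist"); save(f,"wrist14.png",0,0,512,384,1.5)
f=bot.grab_frame("top"); save(f,"top14.png",150,110,310,250,5)
```

```text
[ 0.39017145 -0.02473678  0.2579473 ] [ 1.19766548 -0.22136259  1.12363701]
```

View pics/side14.png

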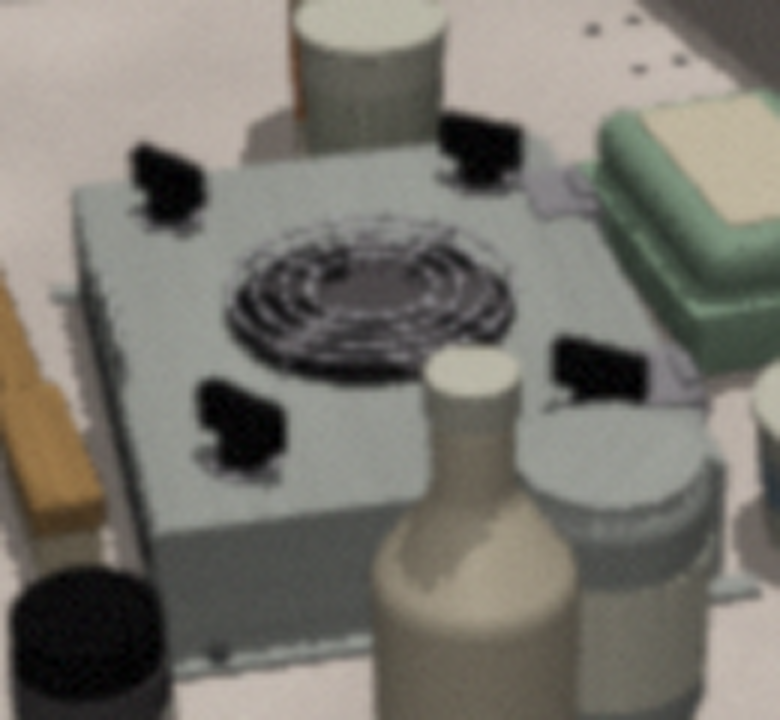

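View pics/wrist14.png

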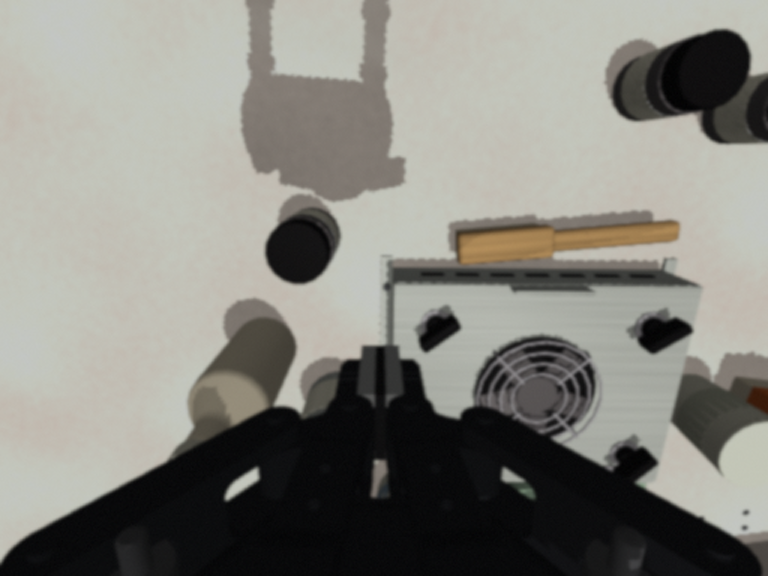

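View pics/top14.png

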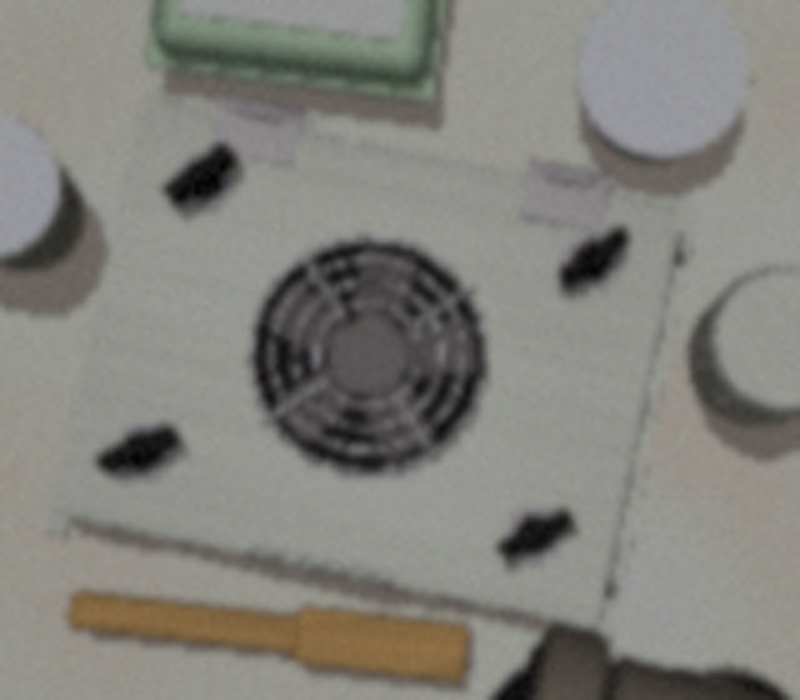

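The lid now sits flush: the side crop shows an even front wall and no gap, and the stop gave a firm 53 N contact. That contact fixes the real fingertip at about 28 mm above the reported TCP z. Next I'll measure the knobs.

```bash
cat > knobs.py <<'E'
from h import *
def knobs(box=None):
    f=bot.grab_frame("top"); im=f["image"]
    x0,y0,x1,y1=155,125,290,230
    g=cv2.resize(np.ascontiguousarray(im[y0:y1,x0:x1]),None,fx=6,fy=6,interpolation=cv2.INTER_CUBIC).astype(int).sum(2)
    m=(g<150).astype(np.uint8); n,l,st,ce=cv2.connectedComponentsWithStats(m); out=[]
    for i in range(1,n):
        if 700<st[i,4]<7000 and max(st[i,2:4])<130:
            ys,xs=np.nonzero(l==i); P=np.array([onplane(f,x0+(u+.5)/6-.5,y0+(v+.5)/6-.5,.0905)[:2] for u,v in zip(xs[::5],ys[::5])])
            c=P.mean(0); e,V=np.linalg.eigh(np.cov((P-c).T)); d=V[:,1]; out.append((c,np.arctan2(d[1],d[0])%np.pi,2*np.sqrt(3*e[::-1])))
    return out
if __name__=="__main__":
    for c,a,L in knobs(): print(c.round(4),"ang",round(a,3),"len",L.round(4))
    s=bot.read_state();print(s["q"].round(3),s["tcp_pos"])
E
python3 knobs.py
```

```text
[0.644  0.1752] ang 2.245 len [0.0319 0.0148]
[0.6153 0.245 ] ang 2.614 len [0.0359 0.0113]
[ 0.6058 -0.0176] ang 2.264 len [0.032  0.0122]
[0.6001 0.0634] ang 0.977 len [0.035  0.0052]
[0.5329 0.0483] ang 2.617 len [0.0397 0.0063]
[0.5378 0.0572] ang 2.653 len [0.0244 0.0055]
[0.5217 0.0998] ang 1.783 len [0.019  0.0161]
[0.5089 0.2023] ang 1.966 len [0.0319 0.0131]
[0.508  0.1033] ang 1.344 len [0.0414 0.0062]
[0.4706 0.0089] ang 2.046 len [0.03   0.0114]
[-0.259  0.046  1.764  0.     1.332 -1.641] [ 0.38776682 -0.02344791  0.25194177]
```

Emit:
jog_arm:
  increments:
    - [-0.1, 16, 7, 0, 0, 0, -0.12]
    - [-0.1, 33, 13, 0, 0, 0, -0.24]
    - [-0.1, 50, 20, -15, 0, 0, -0.36]
    - [-0.1, 66, 26, -30, 0, 0, -0.48]
    - [-0.1, 83, 33, -50, 0, 0, -0.6]

```text
time_s: 14.67
tcp_pos: [0.4717, 0.0111, 0.201]
tcp_rot: [-0.0, 0.386, 0.923, 0.0]
ft_force: [0.3, -0.2, 0.2]
grip_width: 0.038
```

Emit:
jog_arm:
  increments:
    - [-0.1, 0, 0, -30, 0, 0, -0.11]
    - [-0.1, 0, 0, -60, 0, 0, -0.22]
    - [-0.1, 0, 0, -85, 0, 0, -0.307]
    - [-0.1, 0, 0, -100, 0, 0, -0.307]
    - [-0.1, 0, 0, -100, 0, 0, -0.307]

```text
time_s: 15.08
tcp_pos: [0.4678, 0.0111, 0.0979]
tcp_rot: [-0.005, 0.52, 0.854, -0.002]
ft_force: [-0.7, -0.2, -0.4]
grip_width: 0.039
```

Run:
```python
from h import *
s=bot.read_state();print(s["tcp_pos"],s["ft_force"],s["grip_width"],s["q"][0]-s["q"][5])
f=bot.grab_frame("side"); save(f,"side15.png",180,130,310,260,5)
f=bot.grab_frame("wrist"); save(f,"wrist15.png",60,100,460,384,2)
```

```text
[0.46775358 0.0111221  0.09790773] [-0.73115838 -0.17623654 -0.39523534] 0.039028216022280376 0.4782757647786504
```

View pics/side15.png

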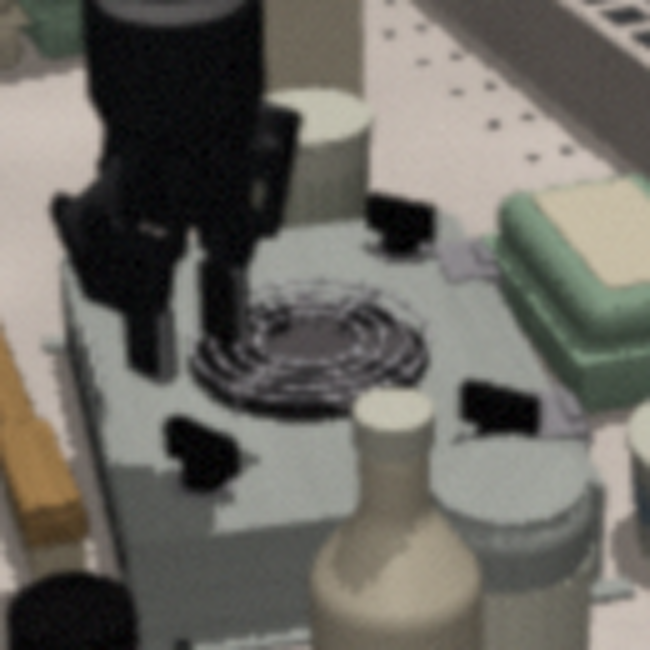

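View pics/wrist15.png

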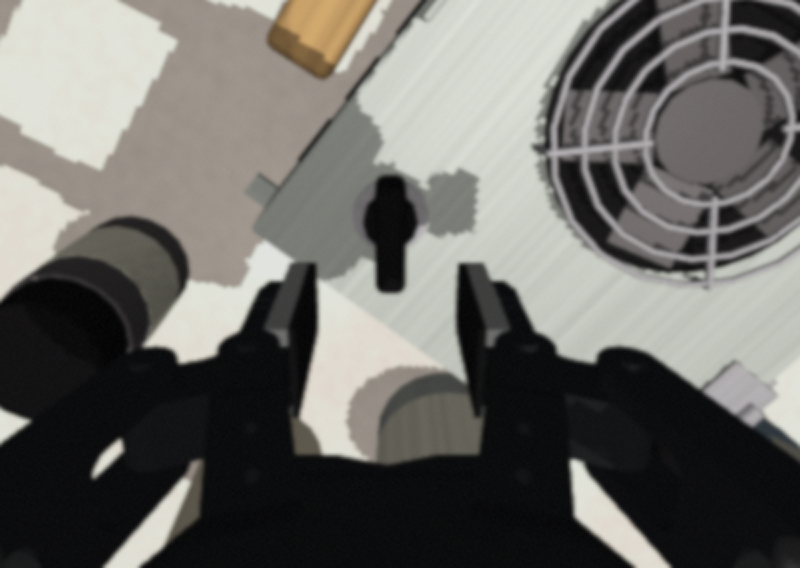

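The bar, at crop (390,235), is centred between the fingers and in line with the jaws. Going down to grip.

Emit:
jog_arm:
  increments:
    - [-0.1, 0, 0, -25, 0, 0, 0]
    - [-0.1, 0, 0, -48, 0, 0, 0]
    - [-0.1, 0, 0, -58, 0, 0, 0]
    - [-0.1, 0, 0, -58, 0, 0, 0]

```text
time_s: 15.52
tcp_pos: [0.4703, 0.01, 0.0434]
tcp_rot: [-0.001, 0.52, 0.854, -0.0]
ft_force: [-1.0, 0.0, 0.2]
grip_width: 0.0383
```

Run:
```python
from h import *
s=bot.read_state();print(s["tcp_pos"],s["ft_force"],s["grip_width"])
f=bot.grab_frame("side"); save(f,"side16.png",180,130,310,260,5)
f=bot.grab_frame("wrist"); save(f,"wrist16.png",60,100,460,384,2)
print((proj(f,(.471,.009,.0905))-[60,100])*2)
```

```text
[0.47032595 0.01003961 0.04341338] [-0.95921269  0.04681783  0.21935144] 0.0383471706905852
[386.0834875  319.48550281]
```

View pics/side16.png

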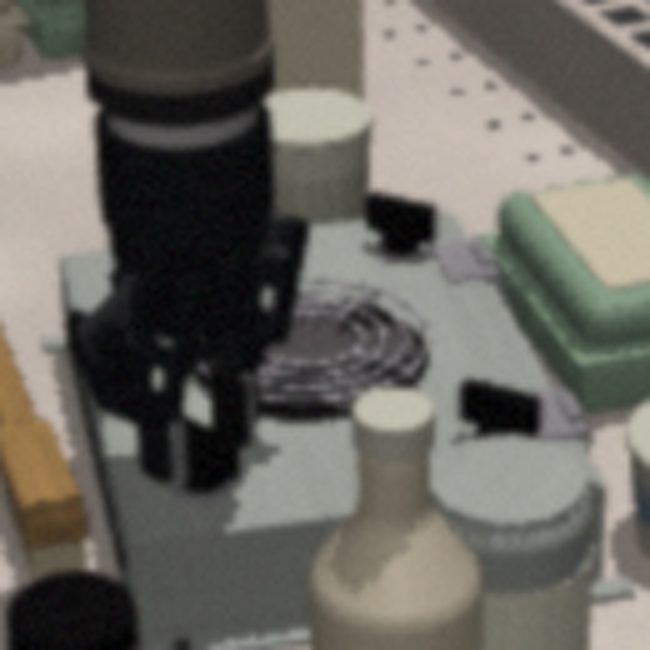

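View pics/wrist16.png

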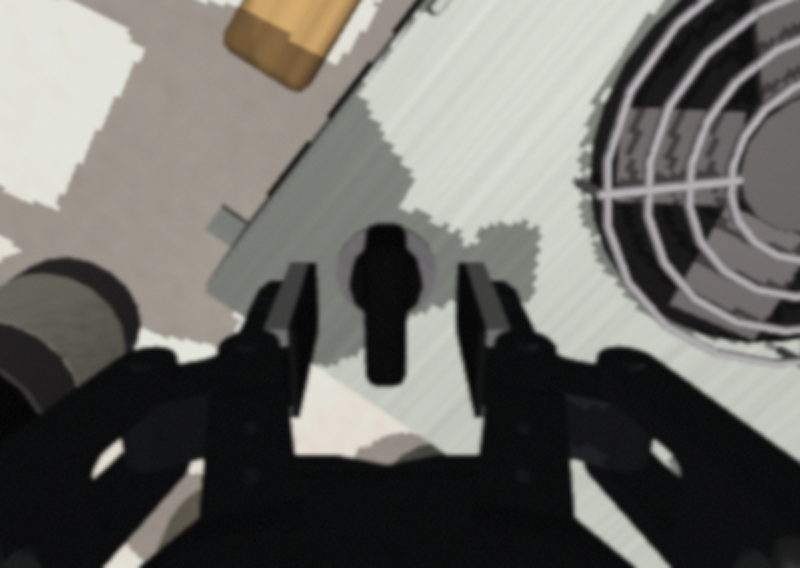

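Emit:
jog_arm:
  increments:
    - [-1, 0, 0, 0, 0, 0, 0]
    - [-1, 0, 0, 0, 0, 0, 0]
    - [-1, 0, 0, 0, 0, 0, 0]
    - [-1, 0, 0, 0, 0, 0, 0]
  grip_force: 30

```text
time_s: 15.95
tcp_pos: [0.4713, 0.0092, 0.0457]
tcp_rot: [0.001, 0.52, 0.854, 0.0]
ft_force: [-3.1, -1.4, 6.5]
grip_width: 0.0099
```

Emit:
jog_arm:
  increments:
    - [-1, 0, 0, 0, 0, 0, -0.12]
    - [-1, 0, 0, 0, 0, 0, -0.24]
    - [-1, 0, 0, 0, 0, 0, -0.36]
    - [-1, 0, 0, 0, 0, 0, -0.48]
    - [-1, 0, 0, 0, 0, 0, -0.58]

```text
time_s: 16.37
tcp_pos: [0.4709, 0.0091, 0.0457]
tcp_rot: [0.001, 0.744, 0.668, -0.0]
ft_force: [-5.8, -2.5, 8.7]
grip_width: 0.0103
```

Run:
```python
from h import *
s=bot.read_state();print(s["tcp_pos"],s["ft_force"],s["torque"],s["grip_width"],s["q"][0]-s["q"][5])
f=bot.grab_frame("wrist"); save(f,"wrist17.png",60,100,460,384,2)
```

```text
[0.47090095 0.00909405 0.0456516 ] [-5.79086402 -2.46008834  8.67670687] [-0.42670755  0.68766767  0.09126031] 0.010284031935432175 -0.10923616663019003
```

View pics/wrist17.png

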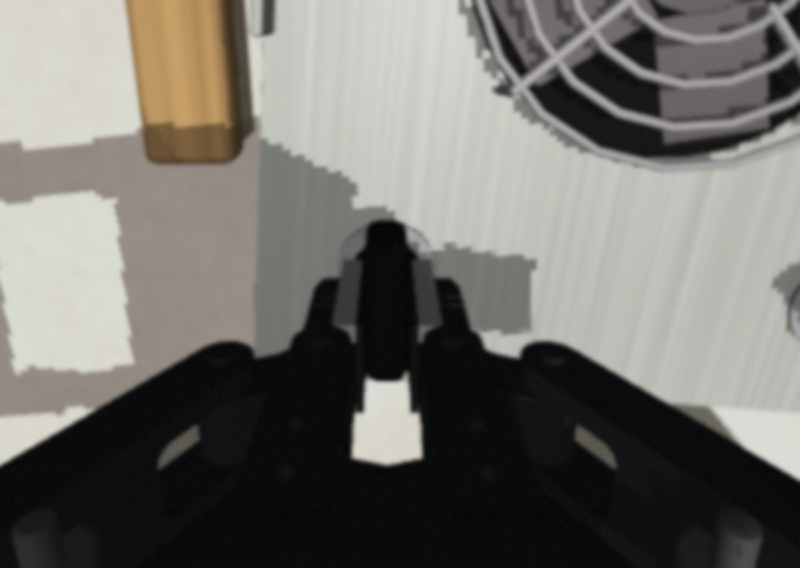

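The bar turns with the fingers. I'll keep turning to the stop and watch the torque about z.

Emit:
jog_arm:
  increments:
    - [-1, 0, 0, 0, 0, 0, -0.08]
    - [-1, 0, 0, 0, 0, 0, -0.12]
    - [-1, 0, 0, 0, 0, 0, -0.12]

```text
time_s: 16.67
tcp_pos: [0.4708, 0.0091, 0.0457]
tcp_rot: [0.001, 0.782, 0.624, -0.0]
ft_force: [-4.7, -2.6, 8.2]
grip_width: 0.0102
```

```bash
cat > st.py <<'E'
from plant import bot
s=bot.read_state();print(s["tcp_pos"].round(4),s["ft_force"].round(1),s["torque"].round(2),round(s["grip_width"],4),"yaw",(s["q"][0]-s["q"][5]).round(4),"q6",s["q"][5].round(2),s["time_s"])
E
python3 st.py
```

```text
[0.4708 0.0091 0.0457] [-4.7 -2.6  8.2] [-0.39  0.74  0.53] 0.0102 yaw -0.2247 q6 0.08 16.6667
```

Emit:
jog_arm:
  increments:
    - [-1, 0, 0, 0, 0, 0, -0.04]
    - [-1, 0, 0, 0, 0, 0, -0.04]

```text
time_s: 16.83
tcp_pos: [0.4708, 0.0091, 0.0457]
tcp_rot: [0.001, 0.793, 0.609, -0.0]
ft_force: [-4.7, -1.5, 8.9]
grip_width: 0.0101
```

```bash
python3 st.py
```

```text
[0.4708 0.0091 0.0457] [-4.7 -1.5  8.9] [-0.42  0.76  0.9 ] 0.0101 yaw -0.2635 q6 0.12 16.8333
```

Emit:
jog_arm:
  increments:
    - [-0.1, 0, 0, 0, 0, 0, 0]
    - [-0.1, 0, 0, 0, 0, 0, 0]
    - [-0.1, 0, 0, 0, 0, 0, 0]
    - [-0.1, 0, 0, 30, 0, 0, 0.05]
    - [-0.1, 0, 0, 70, 0, 0, 0.17]

```text
time_s: 17.25
tcp_pos: [0.4687, 0.0099, 0.1126]
tcp_rot: [-0.003, 0.739, 0.674, -0.002]
ft_force: [0.5, -0.1, -0.4]
grip_width: 0.0383
```

Emit:
jog_arm:
  increments:
    - [-0.1, 20, 20, 20, 0, 0, 0.12]
    - [-0.1, 47, 45, 20, 0, 0, 0.24]
    - [-0.1, 74, 71, 20, 0, 0, 0.36]
    - [-0.1, 101, 97, 20, 0, 0, 0.48]
    - [-0.1, 128, 123, 20, 0, 0, 0.6]

```text
time_s: 17.67
tcp_pos: [0.6002, 0.134, 0.1347]
tcp_rot: [0.0, 0.505, 0.863, 0.0]
ft_force: [1.2, 0.4, -0.7]
grip_width: 0.0383
```

Emit:
jog_arm:
  increments:
    - [-0.1, 27, 26, -10, 0, 0, 0.12]
    - [-0.1, 46, 44, -20, 0, 0, 0.17]
    - [-0.1, 46, 44, -30, 0, 0, 0.17]
    - [-0.1, 46, 44, -30, 0, 0, 0.17]

```text
time_s: 18.0
tcp_pos: [0.6438, 0.1774, 0.1009]
tcp_rot: [-0.002, 0.432, 0.902, -0.001]
ft_force: [-0.5, -0.4, -0.6]
grip_width: 0.0384
```

```bash
python3 st.py; python3 knobs.py
python3 - <<'E'
from h import *
f=bot.grab_frame("wrist"); save(f,"wrist18.png",60,100,460,384,2)
E
```

```text
[0.6438 0.1774 0.1009] [-0.5 -0.4 -0.6] [-0.01 -0.03 -0.01] 0.0384 yaw 0.6781 q6 -0.52 18.0
[ 0.6059 -0.0178] ang 2.264 len [0.0311 0.0118]
[0.5966 0.1029] ang 0.131 len [0.0371 0.0249]
[0.5325 0.0485] ang 2.61 len [0.0385 0.0057]
[0.5218 0.0969] ang 1.225 len [0.0209 0.0176]
[0.4707 0.0095] ang 1.381 len [0.0296 0.0112]
[ 0.153  0.689  1.22  -0.     1.237 -0.524] [0.64371479 0.17648679 0.10235849]
```

View pics/wrist18.png

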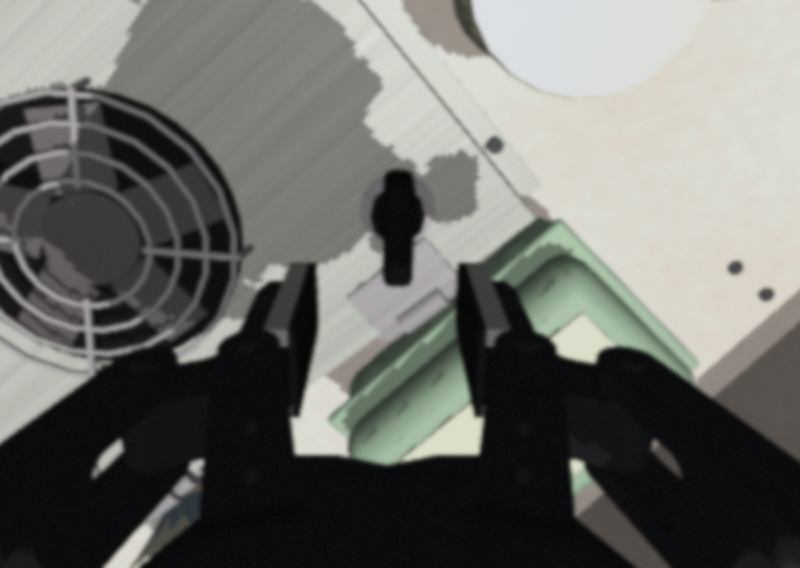

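NR measures 1.381 rad against an end-stop angle of 1.375, so it is home. The FL bar at crop (399,230) is about 11 px right of the jaw centre, so I'll shift by (+2,+2) mm and go down.

Emit:
jog_arm:
  increments:
    - [-0.1, 2, 2, -25, 0, 0, 0]
    - [-0.1, 2, 2, -48, 0, 0, 0]
    - [-0.1, 2, 2, -58, 0, 0, 0]
    - [-0.1, 2, 2, -58, 0, 0, 0]

```text
time_s: 18.43
tcp_pos: [0.6452, 0.1774, 0.0446]
tcp_rot: [-0.002, 0.433, 0.901, -0.001]
ft_force: [-0.7, -0.3, 0.8]
grip_width: 0.0386
```

Emit:
jog_arm:
  increments:
    - [-1, 0, 0, 0, 0, 0, 0]
    - [-1, 0, 0, 0, 0, 0, 0]
    - [-1, 0, 0, 0, 0, 0, 0]
    - [-1, 0, 0, 0, 0, 0, 0]

```text
time_s: 18.77
tcp_pos: [0.6478, 0.1781, 0.0485]
tcp_rot: [0.001, 0.432, 0.902, 0.0]
ft_force: [-2.8, -2.8, 6.6]
grip_width: 0.0104
```

```bash
python3 st.py
python3 - <<'E'
from h import *
f=bot.grab_frame("wrist"); save(f,"wrist19.png",60,100,460,384,2)
E
```

```text
[0.6478 0.1781 0.0485] [-2.8 -2.8  6.6] [-0.41  0.48 -0.05] 0.0104 yaw 0.6764 q6 -0.52 18.7667
```

View pics/wrist19.png

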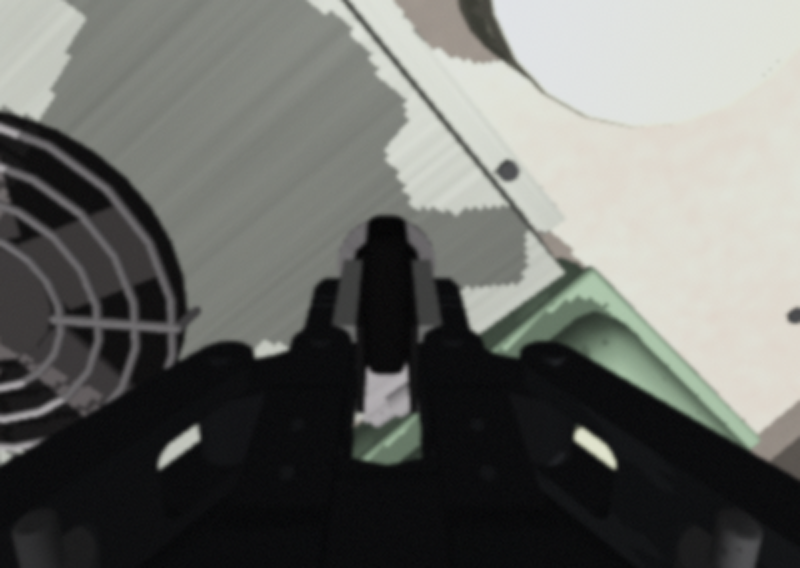

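Gripped squarely, so I'll turn it.

Emit:
jog_arm:
  increments:
    - [-1, 0, 0, 0, 0, 0, -0.12]
    - [-1, 0, 0, 0, 0, 0, -0.24]
    - [-1, 0, 0, 0, 0, 0, -0.36]
    - [-1, 0, 0, 0, 0, 0, -0.48]
    - [-1, 0, 0, 0, 0, 0, -0.58]

```text
time_s: 19.23
tcp_pos: [0.6473, 0.1779, 0.0485]
tcp_rot: [0.001, 0.674, 0.739, 0.0]
ft_force: [-5.3, -4.7, 7.7]
grip_width: 0.0102
```

Emit:
jog_arm:
  increments:
    - [-1, 0, 0, 0, 0, 0, -0.12]
    - [-1, 0, 0, 0, 0, 0, -0.24]
    - [-1, 0, 0, 0, 0, 0, -0.33]
    - [-1, 0, 0, 0, 0, 0, -0.35]
    - [-1, 0, 0, 0, 0, 0, -0.35]

```text
time_s: 19.65
tcp_pos: [0.647, 0.1779, 0.0485]
tcp_rot: [0.001, 0.79, 0.612, -0.0]
ft_force: [-5.3, -3.9, 8.0]
grip_width: 0.0103
```

```bash
python3 st.py
```

```text
[0.647  0.1779 0.0485] [-5.3 -3.9  8. ] [-0.71  0.81  0.83] 0.0103 yaw -0.2532 q6 0.41 19.65
```

Torque about z is 0.83 N m, against about 0.07 running, so it is at the stop. Next is NL.

Emit:
jog_arm:
  increments:
    - [-0.1, 0, 0, 0, 0, 0, 0]
    - [-0.1, 0, 0, 0, 0, 0, 0]
    - [-0.1, 0, 0, 0, 0, 0, 0]
    - [-0.1, 0, 0, 30, 0, 0, 0.05]
    - [-0.1, 0, 0, 70, 0, 0, 0.15]

```text
time_s: 20.07
tcp_pos: [0.6445, 0.1782, 0.1127]
tcp_rot: [-0.002, 0.742, 0.67, -0.004]
ft_force: [1.0, 0.3, 0.9]
grip_width: 0.0388
```

Emit:
jog_arm:
  increments:
    - [-0.1, -33, 6, 10, 0, 0, 0.12]
    - [-0.1, -68, 12, 10, 0, 0, 0.24]
    - [-0.1, -103, 19, 10, 0, 0, 0.36]
    - [-0.1, -138, 25, 0, 0, 0, 0.48]
    - [-0.1, -138, 25, -12, 0, 0, 0.5]

```text
time_s: 20.48
tcp_pos: [0.5025, 0.2046, 0.1045]
tcp_rot: [-0.002, 0.55, 0.835, -0.001]
ft_force: [0.0, -0.1, 0.1]
grip_width: 0.0386
```

Emit:
jog_arm:
  increments:
    - [-0.1, 0, 0, 0, 0, 0, 0]

```text
time_s: 20.57
tcp_pos: [0.5063, 0.2038, 0.103]
tcp_rot: [-0.001, 0.553, 0.833, -0.001]
ft_force: [1.2, 0.4, -0.2]
grip_width: 0.0383
```

```bash
python3 st.py; python3 knobs.py
python3 - <<'E'
from h import *
f=bot.grab_frame("wrist"); save(f,"wrist20.png",60,100,460,384,2)
E
```

```text
[0.5063 0.2038 0.103 ] [ 1.2  0.4 -0.2] [-0.02  0.02 -0.03] 0.0383 yaw 0.3991 q6 -0.16 20.5667
[0.644 0.176] ang 1.319 len [0.0327 0.0128]
[0.6173 0.244 ] ang 2.697 len [0.0345 0.0096]
[ 0.6058 -0.0176] ang 2.261 len [0.0315 0.0121]
[0.6002 0.0637] ang 1.007 len [0.0355 0.0051]
[0.552  0.1426] ang 0.106 len [0.0405 0.0061]
[0.5535 0.1306] ang 0.327 len [0.0224 0.0155]
[0.5326 0.0483] ang 2.619 len [0.0396 0.006 ]
[0.5378 0.057 ] ang 2.657 len [0.0235 0.0053]
[0.5217 0.0998] ang 1.704 len [0.018  0.0162]
[0.508  0.1032] ang 1.343 len [0.0412 0.0059]
[0.4706 0.0093] ang 1.378 len [0.0295 0.0117]
[ 0.241  0.481  1.6   -0.     1.061 -0.156] [0.50855445 0.20378605 0.10414116]
```

View pics/wrist20.png

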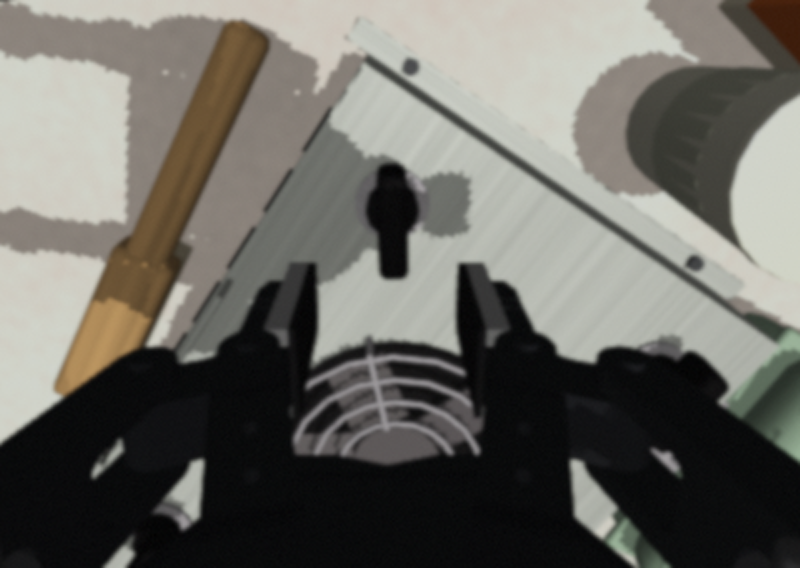

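FL now reads about 1.32 from the top (an oblique view). The NL bar is centred at crop (392,220) and sits a little far along the image's up direction, so I'll add a small shift.

Emit:
jog_arm:
  increments:
    - [-0.1, -1, 2, -25, 0, 0, 0]
    - [-0.1, -1, 2, -48, 0, 0, 0]
    - [-0.1, -1, 2, -58, 0, 0, 0]
    - [-0.1, -1, 2, -58, 0, 0, 0]

```text
time_s: 21.0
tcp_pos: [0.5078, 0.205, 0.0444]
tcp_rot: [-0.001, 0.554, 0.832, -0.001]
ft_force: [-0.7, 0.3, 0.1]
grip_width: 0.0389
```

Emit:
jog_arm:
  increments:
    - [-1, 0, 0, 0, 0, 0, 0]
    - [-1, 0, 0, 0, 0, 0, 0]
    - [-1, 0, 0, 0, 0, 0, 0]
    - [-1, 0, 0, 0, 0, 0, 0]

```text
time_s: 21.33
tcp_pos: [0.5098, 0.2059, 0.0477]
tcp_rot: [0.001, 0.554, 0.833, 0.001]
ft_force: [3.1, 0.2, 0.8]
grip_width: 0.01
```

```bash
python3 st.py
python3 - <<'E'
from h import *
f=bot.grab_frame("wrist"); save(f,"wrist21.png",60,100,460,384,2)
E
```

```text
[0.5098 0.2059 0.0477] [3.1 0.2 0.8] [ 0.01 -0.46 -0.01] 0.01 yaw 0.3968 q6 -0.15 21.3333
```

View pics/wrist21.png

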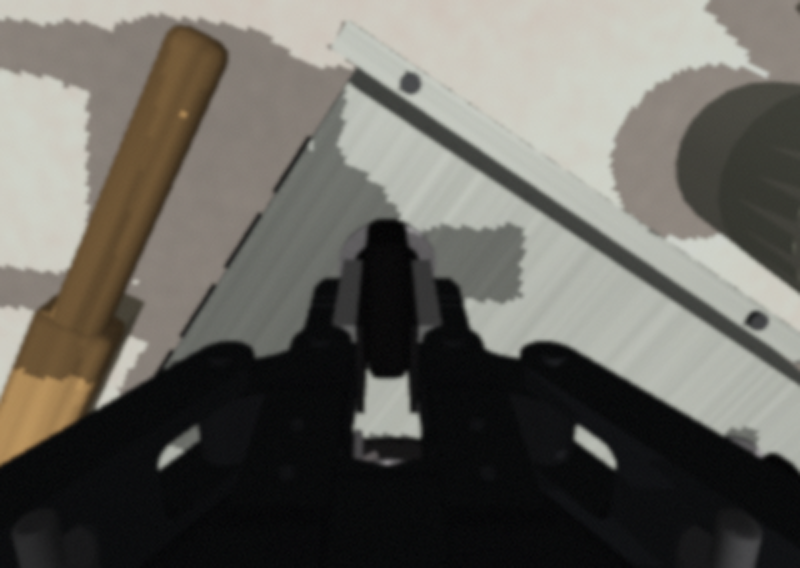

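Gripped. Needed: -0.59 plus a margin, so about -0.65.

Emit:
jog_arm:
  increments:
    - [-1, 0, 0, 0, 0, 0, -0.12]
    - [-1, 0, 0, 0, 0, 0, -0.24]
    - [-1, 0, 0, 0, 0, 0, -0.36]
    - [-1, 0, 0, 0, 0, 0, -0.48]
    - [-1, 0, 0, 0, 0, 0, -0.55]

```text
time_s: 21.8
tcp_pos: [0.5097, 0.2059, 0.0477]
tcp_rot: [0.001, 0.761, 0.649, 0.002]
ft_force: [2.8, 0.2, 3.0]
grip_width: 0.0102
```

Emit:
jog_arm:
  increments:
    - [-1, 0, 0, 0, 0, 0, -0.08]
    - [-1, 0, 0, 0, 0, 0, -0.11]
    - [-1, 0, 0, 0, 0, 0, -0.11]

```text
time_s: 22.05
tcp_pos: [0.5097, 0.2059, 0.0478]
tcp_rot: [0.001, 0.794, 0.609, 0.002]
ft_force: [2.8, -0.6, 6.2]
grip_width: 0.0101
```

```bash
python3 st.py
```

```text
[0.5097 0.2059 0.0478] [ 2.8 -0.6  6.2] [ 0.06 -0.57  0.78] 0.0101 yaw -0.2628 q6 0.51 22.05
```

At the stop (0.78 N m). Now FR.

Emit:
jog_arm:
  increments:
    - [-0.1, 0, 0, 0, 0, 0, 0]
    - [-0.1, 0, 0, 0, 0, 0, 0]
    - [-0.1, 0, 0, 0, 0, 0, 0]
    - [-0.1, 0, 0, 30, 0, 0, 0.05]
    - [-0.1, 0, 0, 70, 0, 0, 0.17]

```text
time_s: 22.47
tcp_pos: [0.5048, 0.2047, 0.1134]
tcp_rot: [-0.002, 0.739, 0.674, -0.004]
ft_force: [0.7, 0.5, 1.2]
grip_width: 0.0386
```

Emit:
jog_arm:
  increments:
    - [-0.1, 14, -32, 10, 0, 0, 0.12]
    - [-0.1, 28, -64, 20, 0, 0, 0.24]
    - [-0.1, 42, -96, 20, 0, 0, 0.36]
    - [-0.1, 56, -128, 20, 0, 0, 0.48]
    - [-0.1, 70, -160, 20, 0, 0, 0.6]

```text
time_s: 22.88
tcp_pos: [0.5779, 0.0442, 0.1362]
tcp_rot: [-0.001, 0.504, 0.863, -0.0]
ft_force: [-0.2, 0.5, 0.8]
grip_width: 0.0384
```

Emit:
jog_arm:
  increments:
    - [-0.1, 14, -32, 0, 0, 0, 0.12]
    - [-0.1, 29, -63, -12, 0, 0, 0.18]
    - [-0.1, 29, -63, -32, 0, 0, 0.18]
    - [-0.1, 29, -63, -32, 0, 0, 0.18]
    - [-0.1, 29, -63, -32, 0, 0, 0.18]

```text
time_s: 23.3
tcp_pos: [0.6054, -0.0172, 0.1029]
tcp_rot: [-0.002, 0.428, 0.904, -0.0]
ft_force: [0.3, 0.6, -0.0]
grip_width: 0.0385
```

```bash
python3 st.py; python3 knobs.py
python3 - <<'E'
from h import *
f=bot.grab_frame("wrist"); save(f,"wrist22.png",60,100,460,384,2)
E
```

```text
[ 0.6054 -0.0172  0.1029] [ 0.3  0.6 -0. ] [-0.02  0.    0.05] 0.0385 yaw 0.6862 q6 -0.84 23.3
[0.644  0.1758] ang 1.32 len [0.0321 0.0126]
[0.5707 0.0511] ang 1.328 len [0.0415 0.0218]
[0.5527 0.1428] ang 0.097 len [0.0405 0.0056]
[0.5541 0.1331] ang 0.137 len [0.0234 0.0066]
[0.5091 0.2027] ang 1.365 len [0.0317 0.0113]
[0.5079 0.1031] ang 1.345 len [0.0409 0.0056]
[-0.154  0.579  1.423  0.     1.141 -0.841] [ 0.60628576 -0.01670932  0.10418496]
```

View pics/wrist22.png

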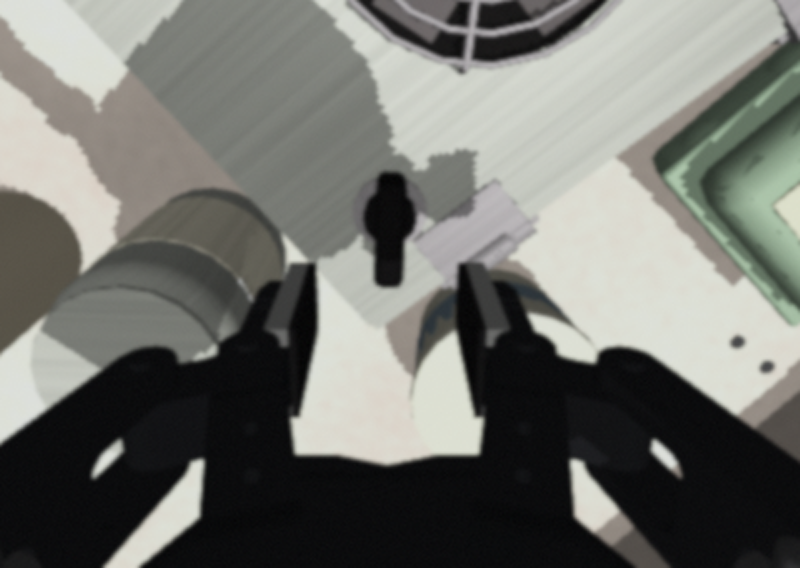

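Run:
```python
from h import *
f=bot.grab_frame("top")
c=onplane(f,305.5,179,.108)[:2]; d=c-np.array([.607,-.018]); u=np.array([np.cos(.69),np.sin(.69)])
print(c,d,np.hypot(*d)-.037,"along jaw",d@u,"perp",d@np.array([-u[1],u[0]]))
save(f,"top23.png",190,110,350,250,5)
g=bot.grab_frame("side"); save(g,"side23.png",190,100,340,250,4)
```

```text
[ 0.56253263 -0.10711158] [-0.04446737 -0.08911158] 0.06259026428928202 along jaw -0.09101811665767331 perp -0.040421815660596105
```

View pics/side23.png

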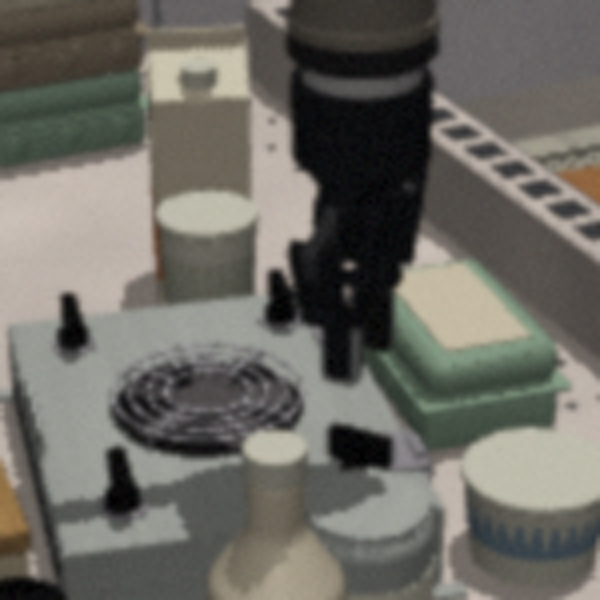

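The NR, NL and FL bars now all lie along the hinge line. The tin's edge is 62 mm from the FR axis, so there's room to go down.

Emit:
jog_arm:
  increments:
    - [-0.1, 1, 0, -25, 0, 0, 0]
    - [-0.1, 1, 0, -48, 0, 0, 0]
    - [-0.1, 1, 0, -58, 0, 0, 0]
    - [-0.1, 1, 0, -58, 0, 0, 0]

```text
time_s: 23.83
tcp_pos: [0.6064, -0.0165, 0.0446]
tcp_rot: [-0.002, 0.427, 0.904, -0.001]
ft_force: [-0.6, 0.2, -0.2]
grip_width: 0.0386
```

Emit:
jog_arm:
  increments:
    - [-1, 0, 0, 0, 0, 0, 0]
    - [-1, 0, 0, 0, 0, 0, 0]
    - [-1, 0, 0, 0, 0, 0, 0]
    - [-1, 0, 0, 0, 0, 0, 0]

```text
time_s: 24.17
tcp_pos: [0.6087, -0.0177, 0.0481]
tcp_rot: [0.001, 0.428, 0.904, 0.0]
ft_force: [-2.1, -1.2, 6.3]
grip_width: 0.01
```

```bash
python3 st.py
python3 - <<'E'
from h import *
f=bot.grab_frame("wrist"); save(f,"wrist24.png",60,100,460,384,2)
E
```

```text
[ 0.6087 -0.0177  0.0481] [-2.1 -1.2  6.3] [-0.21  0.45  0.02] 0.01 yaw 0.6868 q6 -0.84 24.1667
```

View pics/wrist24.png

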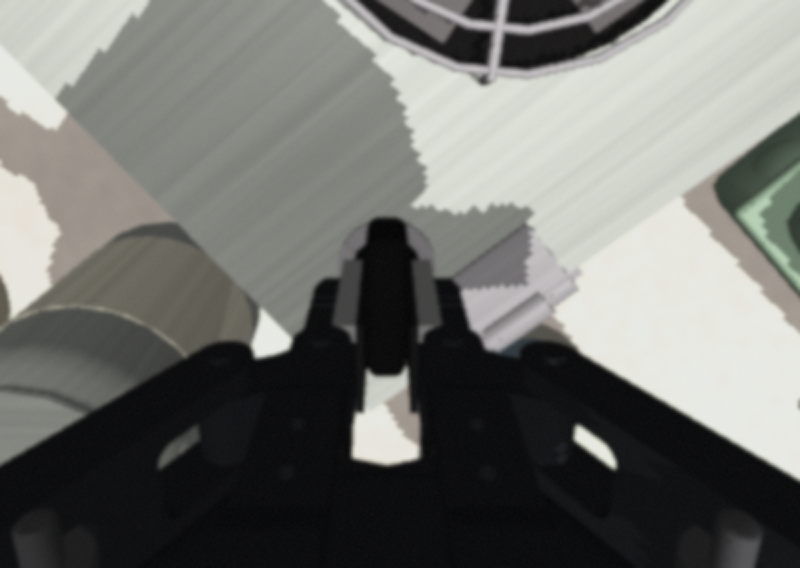

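Gripped. I'll turn about -0.95.

Emit:
jog_arm:
  increments:
    - [-1, 0, 0, 0, 0, 0, -0.12]
    - [-1, 0, 0, 0, 0, 0, -0.24]
    - [-1, 0, 0, 0, 0, 0, -0.36]
    - [-1, 0, 0, 0, 0, 0, -0.48]
    - [-1, 0, 0, 0, 0, 0, -0.59]

```text
time_s: 24.63
tcp_pos: [0.6084, -0.0179, 0.048]
tcp_rot: [0.001, 0.674, 0.739, 0.0]
ft_force: [-2.5, -1.8, 7.5]
grip_width: 0.0099
```

Emit:
jog_arm:
  increments:
    - [-1, 0, 0, 0, 0, 0, -0.12]
    - [-1, 0, 0, 0, 0, 0, -0.24]
    - [-1, 0, 0, 0, 0, 0, -0.33]
    - [-1, 0, 0, 0, 0, 0, -0.36]
    - [-1, 0, 0, 0, 0, 0, -0.36]

```text
time_s: 25.05
tcp_pos: [0.6082, -0.0181, 0.048]
tcp_rot: [0.001, 0.794, 0.608, -0.0]
ft_force: [-4.1, -1.3, 8.4]
grip_width: 0.01
```

```bash
python3 st.py
```

```text
[ 0.6082 -0.0181  0.048 ] [-4.1 -1.3  8.4] [-0.44  0.74  0.81] 0.01 yaw -0.2638 q6 0.11 25.05
```

At the stop (0.81 N m). I'll release and back off for the final check.

Emit:
jog_arm:
  increments:
    - [-0.1, 0, 0, 0, 0, 0, 0]
    - [-0.1, 0, 0, 0, 0, 0, 0]
    - [-0.1, 0, 0, 0, 0, 0, 0]
    - [-0.1, 0, 0, 30, 0, 0, 0]
    - [-0.1, 0, 0, 70, 0, 0, 0]

```text
time_s: 25.47
tcp_pos: [0.6056, -0.0169, 0.1134]
tcp_rot: [-0.003, 0.794, 0.608, -0.003]
ft_force: [0.8, 0.2, -0.1]
grip_width: 0.0384
```

Emit:
jog_arm:
  increments:
    - [-0.1, -25, 0, 30, 0, 0, 0]
    - [-0.1, -50, 0, 60, 0, 0, 0]
    - [-0.1, -78, 0, 90, 0, 0, 0]
    - [-0.1, -110, 0, 115, 0, 0, 0]
    - [-0.1, -145, 0, 130, 0, 0, 0]

```text
time_s: 25.88
tcp_pos: [0.4631, -0.0175, 0.249]
tcp_rot: [0.002, 0.794, 0.608, 0.002]
ft_force: [0.6, -0.9, 1.4]
grip_width: 0.0386
```

Emit:
jog_arm:
  increments:
    - [-0.1, -30, 0, 10, 0, 0, 0]
    - [-0.1, -60, 0, 20, 0, 0, 0]
    - [-0.1, -80, 0, 20, 0, 0, 0]
    - [-0.1, -80, 0, 20, 0, 0, 0]
    - [-0.1, -80, 0, 20, 0, 0, 0]

```text
time_s: 26.3
tcp_pos: [0.383, -0.0174, 0.2669]
tcp_rot: [0.001, 0.794, 0.608, 0.001]
ft_force: [0.9, 0.1, 0.0]
grip_width: 0.0385
```

```bash
python3 st.py; python3 knobs.py | grep ang
python3 - <<'E'
from h import *
f=bot.grab_frame("wrist"); save(f,"wrist25.png",0,0,512,384,1.5)
f=bot.grab_frame("side"); save(f,"side25.png",130,110,340,310,3.5)
f=bot.grab_frame("top"); save(f,"top25.png",110,90,350,300,3.3)
E
```

```text
[ 0.383  -0.0174  0.2669] [0.9 0.1 0. ] [-0.05 -0.    0.03] 0.0385 yaw -0.2634 q6 0.02 26.3
[0.644  0.1759] ang 1.321 len [0.0328 0.0131]
[0.6155 0.2454] ang 2.57 len [0.037  0.0108]
[ 0.6057 -0.0173] ang 1.383 len [0.0313 0.013 ]
[0.6003 0.0636] ang 0.981 len [0.0351 0.0052]
[0.5533 0.1361] ang 0.166 len [0.032  0.0244]
[0.5329 0.0482] ang 2.622 len [0.04   0.0061]
[0.5378 0.057 ] ang 2.653 len [0.0249 0.0052]
[0.5218 0.0997] ang 1.712 len [0.0186 0.0161]
[0.5091 0.2026] ang 1.358 len [0.0323 0.0117]
[0.5078 0.1028] ang 1.346 len [0.0412 0.0061]
[0.4706 0.0095] ang 1.374 len [0.0301 0.0117]
```

View pics/wrist25.png

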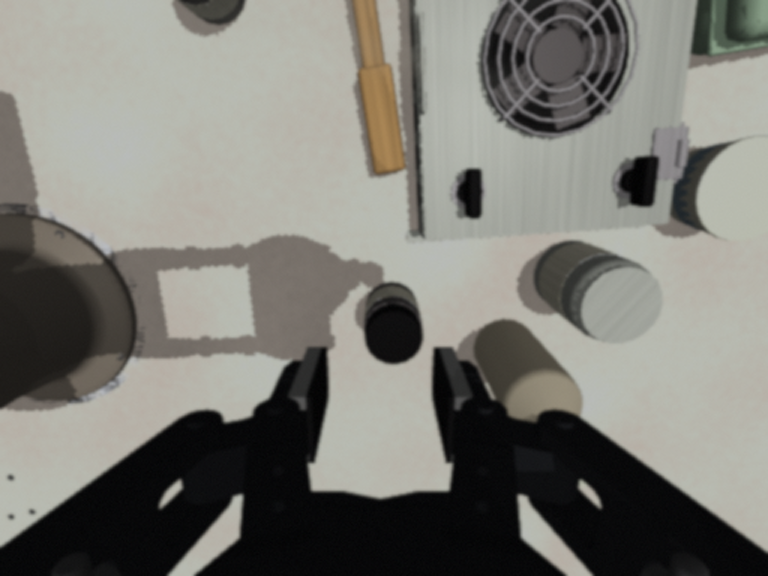

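View pics/side25.png

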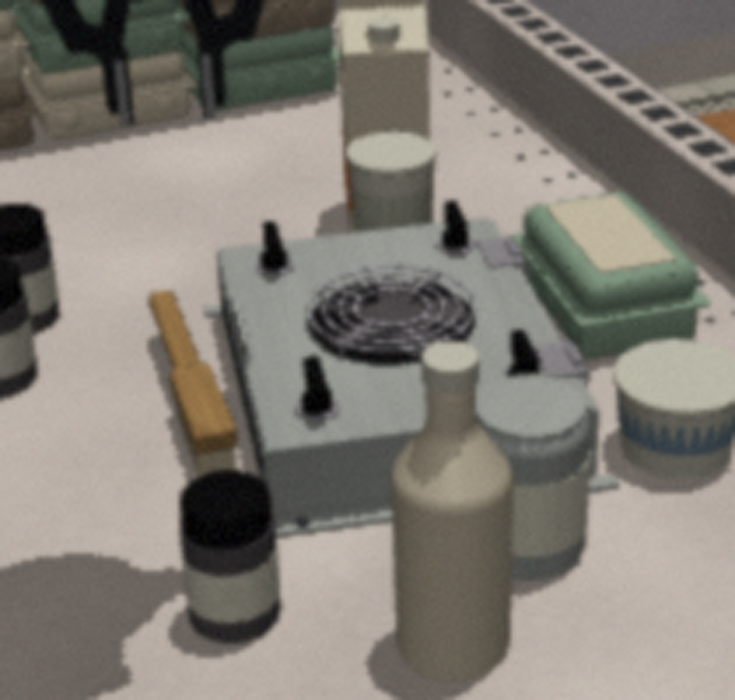

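View pics/top25.png

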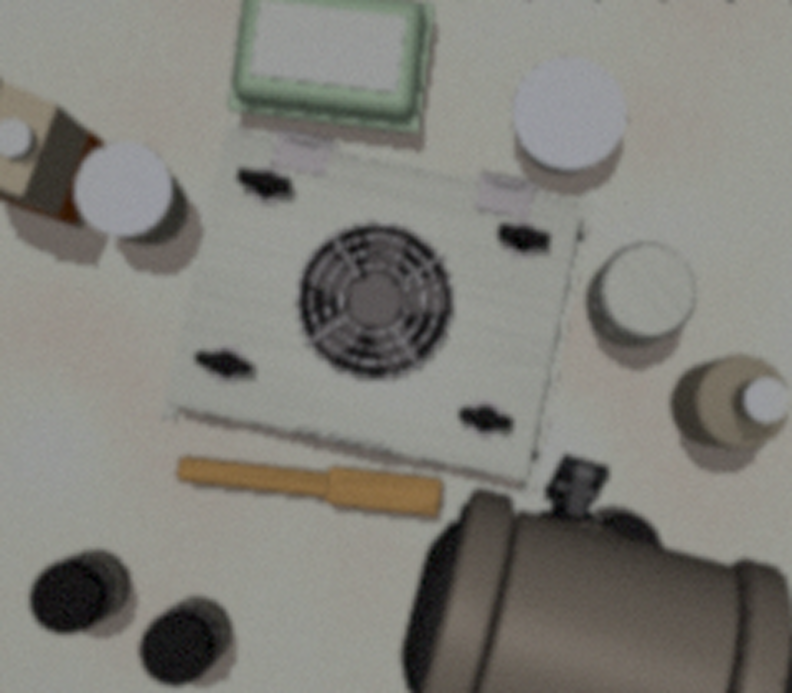

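All four bars lie along the hinge line, the lid is flush, the tub stands upright clear of the box, and everything round the box is in its original place. Handing in.

```bash
python3 -c "
from plant import bot
print(bot.close_job())"
```

```text
the job is handed in; nothing more can be done
None
```

The job is done and handed in at about 26 s of the 72 s; no verdict came back.

**Tub:** I took the paste tub out of the box, the farthest right of the three look-alikes. It stands upright on the deck in front of the box's right side.

**Lid:** I pressed the fan plate shut onto its stop. The last pictures show it flush, with no gap at the front.

**Knobs:** I turned each one clockwise to its stop, crosswise: near right, far left, near left, far right. At each stop the turning moment rose to 0.8–0.9 N m, against about 0.07–0.09 N m while turning.

**Surroundings:** In the last pictures the groceries and the brush look to be where they started; I judged this by eye.

**Checks that disagreed:**
- **Far-left knob angle:** The end-stop angle should be 1.375 rad. Three knobs measured 1.36–1.38 rad from the top camera, but the far-left one measured 1.32. I put that down to the oblique view, since its moment reached 0.83 N m.
- **Fingertip height:** The real fingertips sit about 28 mm higher than the reported tool position. Because of that, my first closing push left the lid about 12 mm open. I noticed it in the pictures and closed it with a second press.
- **Press force:** That second press peaked at about 53 N down (55 N in all) at the wrist, through the fingertips. That is under the 120 N wrist limit, but over the 40 N allowed for the arm or gripper body if fingertip contact counts there.

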